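Fetch the sample tub from behind the jars

TASK

The low white sample tub at the back of the wooden rack is wanted on the microscope's light base, but the jar, the square bottle and the tin stand in its way: move these three to the empty steel tray, leaving the tub where it is meanwhile. With all three standing on the tray, set the tub in the middle of the round glass plate of the light base; then put the three back on the rack, each on the very spot where it stood at the start. Keep everything upright, set things down without dropping them, and do not disturb the beaker and the brass weight.

Things in the scene. Friction and masses are not known exactly. Their poses are not given: they have to be found in the camera images.
- jar: Round glass specimen jar with a white screw lid; body 50 mm diameter, lid 52 mm diameter and 20 mm high, 102 mm high overall, about 0.2 kg. Stands at the start on one of the three front places of the rack, in the way of the tub. Origin: centre of its underside; z up.
- bottle: Square amber glass bottle with a round black cap; body 44 x 44 mm and 80 mm high, cap 32 mm diameter, 104 mm high overall, about 0.2 kg. Stands at the start on one of the three front places of the rack. Origin: centre of its underside; x and y square to its flat sides, z up; its sides are within 0.2 rad of parallel to the rack's.
- tin: Round plain aluminium tin, 48 mm diameter, 100 mm high, about 0.16 kg. Stands at the start on one of the three front places of the rack. Origin: centre of its underside; z up.
- tub: Low round white plastic sample tub with a flat lid, 50 mm diameter, 28 mm high, about 0.05 kg. Stands at the start on the rack close before the middle of the back rail, the three tall things crowding round its front and sides. Origin: centre of its underside; z up.
- rack: Fixed wooden rack, 144 (x) by 226 mm (y), floor 8 mm above the table; back rail at +x (inner face x = 68 mm) 36 mm high, side rails (y = +-105 mm) 16 mm; open -x edge faces the robot within 0.2 rad. Cork discs mark the places (x, y in mm): tub (39, 0), front (-19, 0), left (24, 60), right (24, -60), true to 2 mm. The tub is gripped across y. Origin: centre of the underside, on the table; z up.
- tray: Fixed shallow stainless steel tray, empty at the start, the side area for the three tall things. 110 mm (x) by 220 mm (y) outside; floor 5 mm above the table, rim 4 mm thick and 12 mm above the table. The three fit in a row along its y, 65 mm apart. Origin: centre of the underside; z up.
- light_base: Fixed flat cream light base of the microscope, 170 mm (x) by 160 mm (y), top 30 mm above the table, with a round black-rimmed glass plate of 68 mm diameter, flush in the middle of its top, where the tub belongs. Origin: centre of the underside, right below the middle of the glass plate; z up.
- beaker: Small empty glass beaker, 42 mm diameter, 45 mm high, standing loose on the table; bystander, to be left alone. Origin: centre of its underside.
- weight: Small brass balance weight with a knob, 32 mm diameter, 46 mm high, standing loose on the table; bystander, to be left alone. Origin: centre of its underside.
Things that resemble listed ones, but are neither listed nor needed, are in the scene too. Several things have the shape of the light_base; the one meant has the colours described above.

How it is judged (in metres and radians):
On the way, in this order (a step that is already met when the one before it is completed fails the run):
1. jar, bottle and tin all stand on the steel tray, the tub still on its place in the rack (x of jar in the frame of tray between -0.05 and 0.05 m and y of jar in the frame of tray between -0.105 and 0.105 m and z of each of jar, bottle, tin in the frame of tray below 0.012 m and angle between each of jar, bottle, tin's own z axis and vertical below 0.15 rad and x of bottle in the frame of tray between -0.05 and 0.05 m and y of bottle in the frame of tray between -0.105 and 0.105 m and x of tin in the frame of tray between -0.05 and 0.05 m and y of tin in the frame of tray between -0.105 and 0.105 m and distance of tub from where it was at the start of the episode below 0.02 m), for 0.2 s.
2. the tub stands on the glass plate of the light base, let go, the three others still on the tray (horizontal distance between tub and light_base below 0.012 m and z of tub in the frame of light_base below 0.036 m and angle between tub's own z axis and vertical below 0.1 rad and linear speed of tub below 0.02 m/s and contact force between the fingers and tub below 0.1 N and x of jar in the frame of tray between -0.05 and 0.05 m and y of jar in the frame of tray between -0.105 and 0.105 m and z of each of jar, bottle, tin in the frame of tray below 0.012 m and angle between each of jar, bottle, tin's own z axis and vertical below 0.15 rad and x of bottle in the frame of tray between -0.05 and 0.05 m and y of bottle in the frame of tray between -0.105 and 0.105 m and x of tin in the frame of tray between -0.05 and 0.05 m and y of tin in the frame of tray between -0.105 and 0.105 m), for 0.2 s.
At the end, for the whole second after the job is handed in: The tub stands upright and at rest on the light base, its centre within 12 mm of the middle of the glass plate; jar, bottle and tin stand upright and at rest on the rack, each within 15 mm of where it stood at the start (horizontal distance between tub and light_base below 0.012 m and z of tub in the frame of light_base below 0.036 m and angle between each of tub, jar, bottle, tin's own z axis and vertical below 0.1 rad and distance of each of jar, bottle, tin from where it was at the start of the episode below 0.015 m and linear speed of each of jar, bottle, tin, tub below 0.02 m/s); the robot touches nothing.
It fails at once if the jar, bottle, tin or tub is tipped by more than 0.6 rad (angle between any of jar, bottle, tin, tub's own z axis and vertical above 0.6 rad).
It fails at once if the jar, bottle, tin or tub is dropped (falls freely by more than about 25 mm, touching nothing at over 0.7 m/s) ((contact force between jar and anything else below 0.01 N and linear speed of jar above 0.7 m/s) or (contact force between bottle and anything else below 0.01 N and linear speed of bottle above 0.7 m/s) or (contact force between tin and anything else below 0.01 N and linear speed of tin above 0.7 m/s) or (contact force between tub and anything else below 0.01 N and linear speed of tub above 0.7 m/s)).
It fails at once if the beaker or the brass weight is moved by more than 30 mm or knocked over (distance of any of beaker, weight from where it was at the start of the episode above 0.03 m or angle between any of beaker, weight's own z axis and vertical above 0.5 rad).
It also fails if it takes over 144 s, if anything falls off the work surface, if the arm or the gripper's body presses on something with over 40 N, if the wrist force passes 120 N, or if a joint passes its speed limit or range.

ROBOT

A 6-joint arm with a two-finger parallel gripper is mounted at the origin on the work surface. World frame = base frame: x ahead of the robot, y to its left, z up, the work surface at z = 0. Lengths are in mm, angles in rad, forces in N, time in s.
With the tool pointing down it reaches from about 250 to 850 mm from the base axis. Payload 12.5 kg.
Tool frame: the origin (TCP) lies at the very end of the fingers, on their centre line; the grasp point (between the pads) lies 19 mm behind it; z points along the fingers, y is the line along which they close (so a half turn about z gives the same grasp; the last joint's range is limited). The gripper opens to 93 mm and grips with 3 to 60 N. Pads are 15 mm wide; open, the fingers measure 128 mm over their backs; the gripper's body (75 mm by 188 mm) begins 65 mm behind the grasp point.
Start: joints at [-1.321, 0.351, 1.652, -0, 1.139, -0.085], TCP at [180.738, -519.44, 187.533] pointing down, gripper open.
Joint ranges: [-2.75, 2.75], [-0.79, 2.1], [0.01, 2.65], [-1.57, 4.71], [0.07, 3.14], [-2.87, 2.87]. Speed limits (rad/s): [2.22, 2.22, 2.79, 3.14, 3.14, 3.14].

INTERFACE

Orientations are given as a 3x3 rotation matrix whose columns are the frame's x, y, z axes.
In Python, from plant import sensors, optics, ticket, recognise, landmark_of gives the robot as it stands.
- The arm moves only by the tool drive_tool, never from a script. Its argument "targets" is a list of rows, each a list of 5 numbers: the closure, from -1 (fully open) to 1 (shut), then the shift along the tool's x, y, z in cm, then the turn about the tool's z in degrees. In form: [[fingers, tx, ty, tz, twist], ...]. A call has 1 to 5 rows; each row shifts and turns the commanded pose from where the row before left it, along the tool's axes as they then stand; what a row does not reach is not made up. A row lasts 1/10 s, in which the tool goes at most 50 mm and 8.59 degrees, less where a joint would pass 70% of its speed; a pose out of reach is approached as far as the arm can. A call is refused whole if a number of a shift passes 5 or a number of a turn 8.59, either way. A call with a gripper value outside its range is refused whole. The fingers move at their own pace and stop on an object; "grip_force" is the grip in N (left out, the last holds). Time passes only in rows, so rows that do not move let the fingers close. It gives the time, the measured TCP pose, the force, the opening and the grip force at its end, in the units of the state.
- sensors.get_obs(): the state, without advancing time (a new reading comes with each control period).
- optics.grab_frame(name): name is "scene" or "top" or "wrist"; returns a dict with "pixels" (384x512x3 uint8, red, green, blue), "range_z" (384x512 float32, mm along the optical axis (not along the pixel's ray), 0 where there is no reading), "vertical_fov" (degrees; the focal length in pixels is half the picture's height over the tangent of half this angle, whatever the lens; pixels are square), "cx", "cy" (the principal point, pixels), "k1" (the pictures are not rectified: a ray, as slopes to the right and down, at radius r is drawn at 1 + k1 r^2 times it, then the intrinsics apply), "rvec" (rotation vector, rad) and "tvec" (3), from world to camera coordinates, as OpenCV has them; the wrist camera has in their place "hand_eye" (4x4, takes a point from camera to tool coordinates, whose origin is the TCP and whose axes are the flange's). Camera axes: x right, y down, z forward; pixel columns grow to the right and rows downward; lengths in mm; the calibration is good to about 2 mm. A picture is of the moment at which its call begins: read the wrist's pose just before it.
- ticket.sign_off(): hands the job in; it is judged then, once.
Trained networks look in a picture, given as the dict that the camera call returned (one of the last four; its "shot" number tells which), for a name from the list of things; names that differ only in an ending like _2 or _b are one class to them, and where a whole thing is asked for, a point or a joint stands for the part that bears it (a point fixed in the world has none). Each returns a list of dicts, best first, with "score" (0 to 1); they miss things now and then, are a little off and sometimes report something else, mostly with a low value. They report only what shows in the picture. A call takes as long as a camera call. They do not tell look-alikes from the thing itself.
- recognise(picture, label): "bbox" ([left, top, width, height] as shares, 0 to 1, of the picture: columns of its width, rows of its height, round what is visible of it).
- landmark_of(picture, label): "centre" ([column, row] as shares, 0 to 1, of the picture: columns of its width, rows of its height: a listed point, or the origin of a listed thing).
The state is a dict: "clock": time; "joint_pos": joint angles; "dq": joint speeds; "tau": joint torques, N m; "tool_pos": TCP position; "eef_rot": TCP orientation; "contact_force": force on the tool from outside, world axes, zero at the start; "moment": the same for the moment, N m; "opening": finger opening in mm; "grasp_force": force on a finger pad.
Only numpy, scipy, OpenCV 4.12 (cv2) and the standard library are available. Lean on these libraries where they do the work, as an engineer would, in place of code of your own. Each camera call takes 0.05 s, during which the arm holds its last target. There are 200 camera calls.

## Working session

There is one attempt and no reset: what is moved stays moved. The work goes in short steps, Python scripts to look and compute and a tool call to move; the robot and the scene stay as the last step left them, time stands still between calls to the robot, and variables do not carry over. Pictures are saved under pics/ and viewed, at most 14 in all, crops included, and the job is handed in when it is done.

Besides the shell and the picture viewer there is one more tool, called after "Call:" as a command line: name --pt "numbers of a row" for each row, then --argument value for the rest. drive_tool: Moves the arm, as the interface text tells. Its arguments: {"type":"object","properties":{"targets":{"type":"array","items":{"type":"array","items":{"type":"number"}}},"grip_force":{"type":"number"}},"required":["targets"]}

```bash
mkdir -p pics; ls; cat > h.py <<'E'
import numpy as np, cv2
from plant import sensors, optics, ticket, recognise, landmark_of
def K(p):
    f=192/np.tan(np.radians(p["vertical_fov"])/2); return f,p["cx"],p["cy"]
def ray(p,u,v):
    f,cx,cy=K(p); d=np.array([(u-cx)/f,(v-cy)/f]); s=d.copy()
    for _ in range(20): s=d/(1+p["k1"]*(s@s))
    return np.array([s[0],s[1],1.])
def cam2world(p,obs=None):
    if "rvec" in p:
        R=cv2.Rodrigues(np.array(p["rvec"],float))[0]; t=np.array(p["tvec"],float).ravel()
        return R.T,-R.T@t
    H=np.array(p["hand_eye"]); R=np.array(obs["eef_rot"]); 
    return R@H[:3,:3], R@H[:3,3]+np.array(obs["tool_pos"])
def onz(p,u,v,z,obs=None):
    R,c=cam2world(p,obs); d=R@ray(p,u,v); return c+d*(z-c[2])/d[2]
def cloud(p,obs=None):
    f,cx,cy=K(p); v,u=np.mgrid[:384,:512]; d=np.stack([(u-cx)/f,(v-cy)/f],-1); s=d.copy()
    for _ in range(15): s=d/(1+p["k1"]*(s**2).sum(-1,keepdims=True))
    R,c=cam2world(p,obs); z=p["range_z"][...,None]
    P=np.concatenate([s*z,z],-1)@R.T+c; P[p["range_z"]==0]=np.nan; return P
def save(p,n): cv2.imwrite("pics/"+n,p["pixels"][...,::-1])
E
python3 - <<'E'
from h import *
import pickle
o=sensors.get_obs(); print(o["tool_pos"],o["eef_rot"],o["opening"],o["clock"])
for n in("top","scene"):
    p=optics.grab_frame(n); pickle.dump(p,open(n+".pkl","wb")); 
    save(p,n+"0.png"); R,c=cam2world(p); print(n,c,R[:,2],p["vertical_fov"],p["k1"])
    for l in "jar bottle tin tub rack tray light_base beaker weight".split():
        for r in landmark_of(p,l)[:3]:
            u,v=r["centre"][0]*512,r["centre"][1]*384; print(l,round(r["score"],2),int(u),int(v),onz(p,u,v,8).round())
E
```

```text
pics
[ 180.64453011 -519.09343491  187.00069724] [[ 9.44480212e-01  3.28568174e-01 -2.91177960e-04]
 [ 3.28568290e-01 -9.44479552e-01  1.12039353e-03]
 [ 9.31140253e-05 -1.15386136e-03 -9.99999330e-01]] 93.03110121493881 0.0
top [ 208.03308712   23.79104915 1574.08464957] [ 0.16651368  0.00581947 -0.98602197] 42.9928636162288 -0.20453687088023054
bottle 0.67 276 163 [594. -58.   8.]
tin 0.48 254 172 [564.  15.   8.]
tub 0.43 256 151 [636.   7.   8.]
tub 0.42 277 161 [600. -61.   8.]
rack 0.78 253 161 [602.  15.   8.]
tray 0.96 357 185 [ 514. -324.    8.]
tray 0.72 310 226 [ 381. -162.    8.]
light_base 0.9 157 186 [522. 336.   8.]
light_base 0.76 115 252 [305. 472.   8.]
weight 0.51 208 229 [378. 166.   8.]
scene [1051.65998668 -954.20994116 1028.75530632] [-0.38417964  0.65991584 -0.64569117] 45.27848717940438 -0.05185062059504854
jar 0.97 295 214 [619.  68.   8.]
bottle 0.88 271 231 [588. -41.   8.]
tin 0.85 272 217 [562.  16.   8.]
tub 0.62 285 227 [616.  -3.   8.]
rack 0.68 280 221 [593.  12.   8.]
tray 0.88 195 287 [ 505. -336.    8.]
light_base 0.79 299 163 [513. 326.   8.]
light_base 0.64 265 127 [283. 490.   8.]
beaker 0.64 197 236 [ 395. -168.    8.]
weight 0.62 243 179 [377. 145.   8.]
```

```bash
python3 - <<'E'
import cv2
a=cv2.imread("pics/top0.png")[100:300,60:420]; cv2.imwrite("pics/a.png",cv2.resize(a,(792,440),interpolation=cv2.INTER_CUBIC))
a=cv2.imread("pics/scene0.png")[90:330,140:360]; cv2.imwrite("pics/b.png",cv2.resize(a,(550,600),interpolation=cv2.INTER_CUBIC))
E
```

```text
(no output)
```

View pics/a.png

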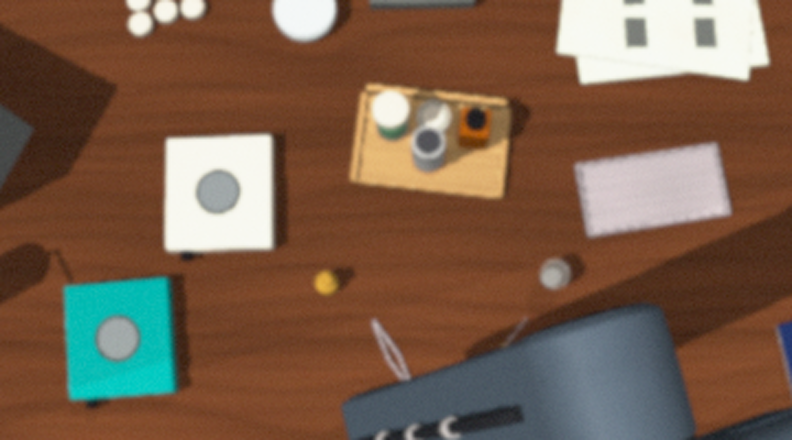

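View pics/b.png

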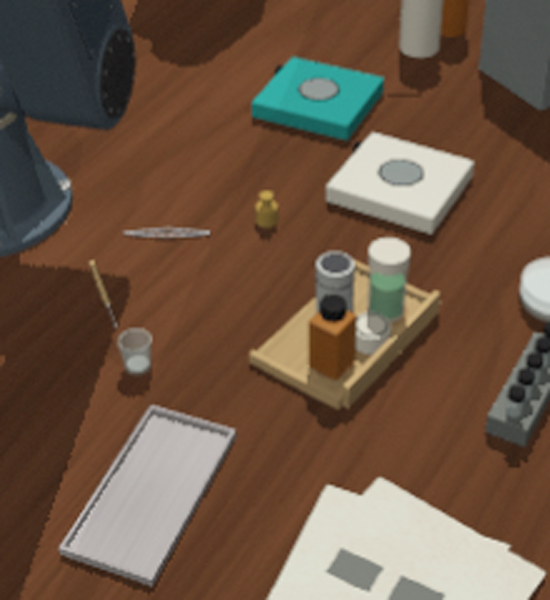

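The top view shows the tin in front (px 254,165), the jar at left (238,152), the bottle at right (276,157) and the tub behind them at about (257,151). The tray is at (357,185). Beaker and weight are at (312,224) and (208,228).

Possible mix-ups:
- **Light base:** cream at (158,187) or teal at (113,253). The description says cream with a black-rimmed plate, so I take (158,187).
- **Tub:** the white dish at (198,105) and the jar's lid at (238,150) could pass for it. The real one sits in the rack.
- **Bottle and tin:** amber and white bottles stand at the far end of the scene view, outside the rack.

Next I measure from the depth images and check the choices in a crop.

```bash
python3 - <<'E'
from h import *
import pickle
p=pickle.load(open("top.pkl","rb")); P=cloud(p); c=p["pixels"].astype(int)
def rect(m,n,z):
    m=cv2.morphologyEx(m.astype(np.uint8),cv2.MORPH_OPEN,np.ones((2,2)))
    k,l,s,_=cv2.connectedComponentsWithStats(m); i=1+s[1:,4].argmax(); v,u=np.nonzero(l==i)
    X=np.array([onz(p,a,b,z)[:2] for a,b in zip(u,v)],np.float32); r=cv2.minAreaRect(X); print(n,len(X),np.round(r[0]),np.round(r[1]),round(r[2],1),X.mean(0).round(1))
def box(u0,v0,u1,v1):
    m=np.zeros((384,512),bool); m[v0:v1,u0:u1]=1; return m
z=P[...,2]
print("table z",np.nanmedian(z[230:300,230:300]))
rect(box(310,150,410,215)&(c[...,2]>120),"tray",9)
rect(box(120,150,195,220)&(c.min(-1)>170),"base",30)
rect(box(120,150,195,220)&(c.min(-1)>90)&(z>20),"base_z",30)
rect(box(215,130,297,195)&(c[...,0]>170)&(c[...,2]<150)|(box(215,130,297,195)&(z>5)),"rack",10)
for n,b in dict(jar=(225,135,250,165),tin=(243,150,265,180),bottle=(265,143,287,170)).items():
    m=box(*b)&(z>95); q=P[m]; print(n,len(q),np.round((np.nanmin(q,0)+np.nanmax(q,0))/2,1),np.nanmedian(q,0).round(1),np.ptp(q,0).round())
for n,b in dict(beaker=(300,213,325,240),weight=(198,218,220,242)).items():
    q=P[box(*b)&(z>15)]; print(n,len(q),np.nanmedian(q,0).round())
cv2.imwrite("pics/crop1.png",cv2.resize(c[130:215,130:300].astype(np.uint8)[...,::-1],None,fx=4.5,fy=4.5,interpolation=cv2.INTER_CUBIC))
E
```

```text
table z 9.222809243853362
tray 2211 [ 511. -325.] [113. 223.] 7.4 [ 510.5 -324.1]
base 2128 [513. 323.] [169. 158.] 1.3 [511.6 323. ]
base_z 2456 [512. 323.] [172. 159.] 0.6 [512.9 322.5]
rack 3016 [591.   6.] [230. 156.] 82.1 [589.1   8.5]
jar 233 [604.2  61.8 108.1] [613.4  64.8 108.6] [72. 62. 25.]
tin 205 [578.9  20.2 105.8] [567.9  15.8 107.6] [71. 59. 20.]
bottle 89 [599.2 -54.7 108.8] [597.7 -53.5 112.2] [32. 29. 21.]
beaker 70 [ 392. -170.   42.]
weight 82 [382. 164.  30.]
```

View pics/crop1.png

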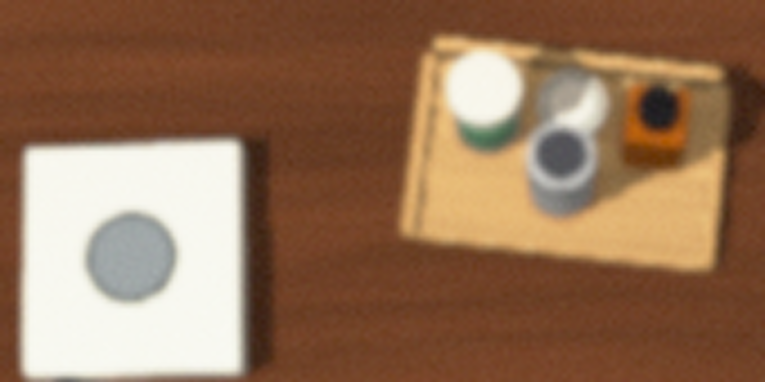

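The crop confirms the cream light base with the grey, black-rimmed plate. It also shows the rack with jar, tub, tin and bottle. Now I bring the wrist camera over the rack.

Call:
drive_tool --pt "-1 0 0 -4 -7.9" --pt "-1 0 0 -4 -7.9" --pt "-1 0 0 -4 -7.9" --pt "-1 0 0 -4 -7.9" --pt "-1 0 0 -4 -7.9" --grip_force 25

```text
clock: 1.5
tool_pos: [180.7, -519.1, 389.3]
eef_rot: [[0.515, 0.857, 0.0], [0.857, -0.515, -0.0], [-0.0, 0.0, -1.0]]
contact_force: [-0.4, -0.9, -0.2]
opening: 93.0
grasp_force: 0.0
```

Call:
drive_tool --pt "-1 0 0 0 -7.9" --pt "-1 0 0 0 -7.9" --pt "-1 0 0 0 -7.9" --pt "-1 0 0 0 0"

```text
clock: 1.9
tool_pos: [180.7, -519.4, 387.5]
eef_rot: [[0.131, 0.991, 0.0], [0.991, -0.131, 0.0], [0.0, -0.0, -1.0]]
contact_force: [0.2, -0.3, 0.8]
opening: 92.8
grasp_force: 0.0
```

Call:
drive_tool --pt "-1 4 1.6 0 0" --pt "-1 4 1.6 0 0" --pt "-1 4 1.6 0 0" --pt "-1 4 1.6 0 0" --pt "-1 4 1.6 0 0"

```text
clock: 2.4
tool_pos: [287.0, -330.2, 387.6]
eef_rot: [[0.138, 0.99, 0.0], [0.99, -0.138, -0.0], [-0.0, 0.0, -1.0]]
contact_force: [1.0, -1.0, -0.0]
opening: 92.9
grasp_force: 0.0
```

Call:
drive_tool --pt "-1 4 1.6 0 0" --pt "-1 4 1.6 0 0" --pt "-1 4 1.6 0 0" --pt "-1 4 1.6 0 0" --pt "-1 4 1.6 0 0"

```text
clock: 2.9
tool_pos: [392.8, -142.5, 387.7]
eef_rot: [[0.137, 0.991, 0.001], [0.991, -0.137, -0.0], [-0.0, 0.001, -1.0]]
contact_force: [1.0, -0.0, 0.3]
opening: 93.0
grasp_force: 0.0
```

Call:
drive_tool --pt "-1 4 1.6 0 0" --pt "-1 4 1.6 0 0" --pt "-1 4 1.6 0 0" --pt "-1 4 1.6 0 0" --pt "-1 0 0 0 0"

```text
clock: 3.4
tool_pos: [478.2, 9.4, 386.9]
eef_rot: [[0.133, 0.991, -0.001], [0.991, -0.133, 0.001], [0.001, -0.001, -1.0]]
contact_force: [0.4, -0.5, -0.1]
opening: 93.0
grasp_force: 0.0
```

```bash
python3 - <<'E'
from h import *
import pickle
o=sensors.get_obs(); p=optics.grab_frame("wrist"); pickle.dump((p,o),open("w1.pkl","wb")); save(p,"w1.png")
R,c=cam2world(p,o); print(o["clock"],np.round(o["tool_pos"],1),np.round(o["eef_rot"],3),np.round(p["hand_eye"],2),c,R[:,2],p["vertical_fov"])
P=cloud(p,o); z=P[...,2]
for l in "jar bottle tin tub rack".split():
    for r in recognise(p,l)[:2]: print(l,round(r["score"],2),(np.array(r["bbox"])*[512,384,512,384]).round())
    for r in landmark_of(p,l)[:2]: print("  lm",round(r["score"],2),onz(p,r["centre"][0]*512,r["centre"][1]*384,8,o).round(1))
E
```

```text
3.4 [478.2   9.4 386.9] [[ 0.133  0.991 -0.001]
 [ 0.991 -0.133  0.001]
 [ 0.001 -0.001 -1.   ]] [[   0.     -0.96   -0.26   73.72]
 [   1.      0.      0.      1.06]
 [  -0.     -0.26    0.96 -197.47]
 [   0.      0.      0.      1.  ]] [489.19818732  82.12765902 584.46517989] [-0.03411461 -0.25980956 -0.96505709] 69.05110903315614
jar 0.83 [304. 104.  42.  29.]
  lm 0.77 [613.8  72.7   8. ]
  lm 0.56 [600.2 -53.1   8. ]
  lm 0.15 [619.7  11.3   8. ]
tin 0.8 [288. 135.  31.  36.]
  lm 0.62 [573.8  15.7   8. ]
tub 0.65 [313. 135.  24.  28.]
  lm 0.8 [621.7   7.2   8. ]
rack 0.78 [273.  91.  78. 112.]
  lm 0.6 [594.8   6.4   8. ]
```

View pics/w1.png

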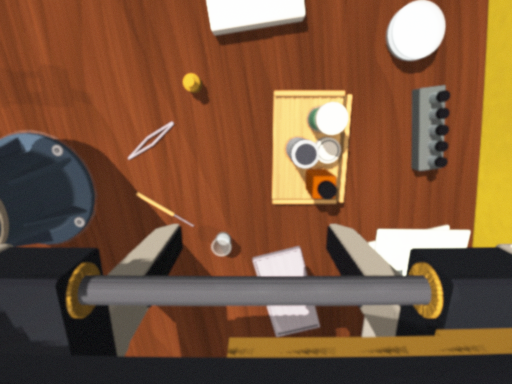

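The wrist picture (right = +x, up = +y) shows the jar lid at (331,118), tin (304,152), tub (328,151) and bottle (323,186). I fit their tops at the known heights.

```bash
python3 - <<'E'
from h import *
import pickle
p,o=pickle.load(open("w1.pkl","rb")); P=cloud(p,o); z=P[...,2]; c=p["pixels"].astype(int)
v,u=np.mgrid[:384,:512]
def top(n,b,zz,zmin,ex=None):
    m=np.zeros(z.shape,bool); m[b[1]:b[3],b[0]:b[2]]=1; m&=(z>zmin)
    if ex is not None: m&=ex
    X=np.array([onz(p,a,bb,zz,o)[:2] for a,bb in zip(u[m],v[m])],np.float32)
    (x,y),r=cv2.minEnclosingCircle(X); print(n,m.sum(),"circ",round(x,1),round(y,1),round(r,1),"mean",X.mean(0).round(1),"med z",np.nanmedian(z[m]).round(1), "rect",cv2.minAreaRect(X))
W=c.min(-1)>150
top("jar",(305,95,355,140),110,102,c.min(-1)>120); top("jar",(305,95,355,140),110,104)
top("tin",(283,130,322,170),108,102)
top("cap",(305,168,345,205),112,107); top("bot",(300,165,345,205),88,70,c[...,0]<0+c[...,0]+1)
top("tub",(313,130,345,168),36,30,(z<45))
m=(c[...,0]>170)&(c[...,2]<150)&(c[...,0]-c[...,2]>60)&(u>262)&(u<360)&(v>85)&(v<210)
X=np.array([onz(p,a,b,10,o)[:2] for a,b in zip(u[m],v[m])],np.float32); print("rack",cv2.minAreaRect(X))
cv2.imwrite("pics/c2.png",cv2.resize(p["pixels"][85:215,260:370,::-1],None,fx=4.5,fy=4.5,interpolation=cv2.INTER_CUBIC))
E
```

```text
jar 791 circ 616.1 69.4 26.3 mean [616.   68.9] med z 110.3 rect ((616.169189453125, 68.33788299560547), (47.758243560791016, 51.759193420410156), 82.68647003173828)
jar 788 circ 616.3 69.1 26.1 mean [616.1  68.8] med z 110.3 rect ((616.2081909179688, 68.33287811279297), (47.758243560791016, 51.680599212646484), 82.68647003173828)
tin 621 circ 575.4 24.8 35.0 mean [567.7  16.6] med z 108.9 rect ((575.3035888671875, 19.211421966552734), (63.36077880859375, 47.15641403198242), 18.12741470336914)
cap 260 circ 600.2 -51.9 16.3 mean [600.4 -51.5] med z 112.4 rect ((600.7442016601562, -51.63665008544922), (30.47020721435547, 31.25027084350586), 39.903770446777344)
bot 654 circ 589.4 -39.9 44.3 mean [597.6 -48.4] med z 90.0 rect ((590.6024780273438, -41.03156280517578), (61.44097137451172, 68.28575897216797), 82.385986328125)
tub 566 circ 629.0 8.8 47.3 mean [630.   7.] med z 36.7 rect ((628.968017578125, 8.778667449951172), (76.37689208984375, 55.7534294128418), 87.0771713256836)
rack ((595.1657104492188, 10.43597412109375), (230.82937622070312, 156.46524047851562), 82.43038177490234)
```

View pics/c2.png

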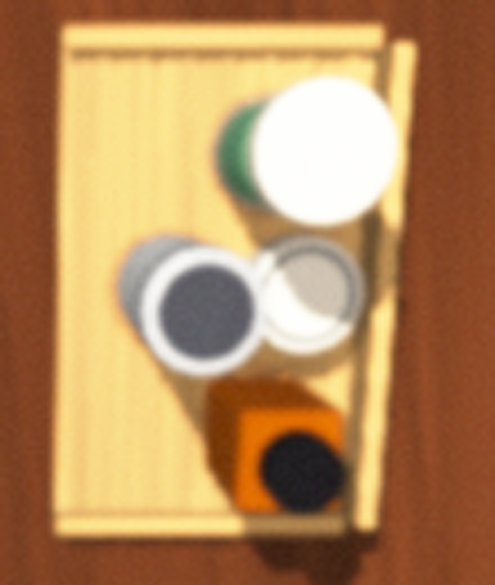

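Call:
drive_tool --pt "-1 0.9 4.4 2 0" --pt "-1 0.9 4.3 2 0" --pt "-1 0 0 4.5 0" --pt "-1 0 0 4.5 0" --pt "-1 0 0 4.5 0" --grip_force 20

```text
clock: 4.45
tool_pos: [565.5, 12.1, 210.7]
eef_rot: [[0.133, 0.991, 0.0], [0.991, -0.133, -0.0], [0.0, 0.0, -1.0]]
contact_force: [1.7, 0.3, -0.5]
opening: 93.0
grasp_force: 0.0
```

Call:
drive_tool --pt "-1 0 0 4.5 0" --pt "-1 0 0 4.5 0" --pt "-1 0 0 4 0" --pt "-1 0 0 3 0" --pt "-1 0 0 0 0"

```text
clock: 4.95
tool_pos: [563.1, 12.2, 49.1]
eef_rot: [[0.133, 0.991, -0.007], [0.991, -0.133, 0.0], [-0.0, -0.007, -1.0]]
contact_force: [-1.2, -0.2, -0.2]
opening: 92.7
grasp_force: 0.0
```

Call:
drive_tool --pt "-0.2 0.3 0 0 0" --pt "0.2 0 0.3 0 0" --pt "1 0 0 0 0" --pt "1 0 0 0 0" --pt "1 0 0 0 0"

```text
clock: 5.45
tool_pos: [569.3, 14.8, 53.2]
eef_rot: [[0.133, 0.991, 0.001], [0.991, -0.133, -0.0], [0.0, 0.001, -1.0]]
contact_force: [-0.5, 0.4, -0.2]
opening: 57.7
grasp_force: 0.0
```

Call:
drive_tool --pt "1 0 0 0 0" --pt "1 0 0 0 0" --pt "1 0 0 0 0" --pt "1 0 0 0 0"

```text
clock: 5.85
tool_pos: [569.0, 14.8, 52.7]
eef_rot: [[0.133, 0.991, 0.0], [0.991, -0.133, 0.0], [0.0, 0.0, -1.0]]
contact_force: [-1.5, -0.4, 3.8]
opening: 47.7
grasp_force: 20.0
```

Call:
drive_tool --pt "1 0 0 -2 0" --pt "1 0 0 -4 0" --pt "1 0 0 -4 0" --pt "1 0 0 -3 0" --pt "1 0 0 -1 0"

```text
clock: 6.35
tool_pos: [570.1, 14.8, 195.3]
eef_rot: [[0.133, 0.991, 0.004], [0.991, -0.133, -0.0], [0.0, 0.004, -1.0]]
contact_force: [0.4, 1.0, -1.5]
opening: 47.8
grasp_force: 19.9
```

Call:
drive_tool --pt "1 -2 0 0 0" --pt "1 -4 0 0 0" --pt "1 -4.7 0.1 0 0" --pt "1 -4.7 0.1 0 0" --pt "1 -4.7 0.1 0 0"

```text
clock: 6.85
tool_pos: [544.3, -186.3, 191.0]
eef_rot: [[0.132, 0.991, -0.002], [0.991, -0.132, 0.001], [0.001, -0.002, -1.0]]
contact_force: [1.1, -0.9, -1.5]
opening: 47.4
grasp_force: 19.9
```

Call:
drive_tool --pt "1 -4.7 0.1 0 0" --pt "1 -4.7 0.1 0 0" --pt "1 -4.7 0 0 0" --pt "1 -4 0 0 0" --pt "1 -2.5 0 0 0"

```text
clock: 7.35
tool_pos: [518.6, -391.7, 190.4]
eef_rot: [[0.134, 0.991, -0.002], [0.991, -0.134, 0.001], [0.001, -0.002, -1.0]]
contact_force: [-0.1, 0.1, -2.7]
opening: 47.8
grasp_force: 19.9
```

Call:
drive_tool --pt "1 0 0 2 0" --pt "1 0 0 4 0" --pt "1 0 0 4 0" --pt "1 0 0 2 0" --pt "1 0 0 0 0"

```text
clock: 7.85
tool_pos: [517.8, -387.5, 67.7]
eef_rot: [[0.133, 0.991, -0.006], [0.991, -0.133, 0.005], [0.004, -0.006, -1.0]]
contact_force: [0.2, 0.5, -0.4]
opening: 47.8
grasp_force: 19.9
```

Call:
drive_tool --pt "1 0 0 1 0" --pt "1 0 0 0.8 0" --pt "1 0 0 0 0" --pt "1 0 0 0 0" --pt "1 0 0 0 0"

```text
clock: 8.35
tool_pos: [520.3, -389.5, 55.3]
eef_rot: [[0.133, 0.991, 0.001], [0.991, -0.133, -0.001], [-0.001, 0.001, -1.0]]
contact_force: [0.4, 0.3, -1.0]
opening: 47.6
grasp_force: 19.9
```

Call:
drive_tool --pt "1 0 0 0.3 0" --pt "1 0 0 0.2 0" --pt "1 0 0 0 0" --pt "1 0 0 0 0" --pt "1 0 0 0 0"

```text
clock: 8.85
tool_pos: [520.0, -389.3, 49.7]
eef_rot: [[0.133, 0.991, -0.0], [0.991, -0.133, -0.0], [-0.0, 0.0, -1.0]]
contact_force: [-2.1, 0.2, 2.0]
opening: 47.7
grasp_force: 20.0
```

Call:
drive_tool --pt "0.1 0 0 0 0" --pt "-0.2 0 0 0 0" --pt "-0.6 0 0 0 0" --pt "-1 0 0 0 0" --pt "-1 0 0 0 0"

```text
clock: 9.35
tool_pos: [520.0, -389.2, 49.5]
eef_rot: [[0.133, 0.991, 0.0], [0.991, -0.133, 0.0], [0.0, 0.0, -1.0]]
contact_force: [0.2, -0.4, -0.4]
opening: 75.2
grasp_force: 0.0
```

Call:
drive_tool --pt "-1 0 0 -4.5 0" --pt "-1 0 0 -5 0" --pt "-1 0 0 -5 0" --pt "-1 3 0.5 0 0" --pt "-1 4.5 0.5 0 0"

```text
clock: 9.85
tool_pos: [540.2, -317.3, 196.1]
eef_rot: [[0.135, 0.991, 0.003], [0.991, -0.135, -0.002], [-0.002, 0.003, -1.0]]
contact_force: [1.1, -0.4, -0.2]
opening: 93.1
grasp_force: 0.0
```

Call:
drive_tool --pt "-1 4.5 0.5 0 0" --pt "-1 4.5 0.5 0 0" --pt "-1 4.5 0.5 0 0" --pt "-1 4.5 0.5 0 0" --pt "-1 4.5 0.5 0 0"

```text
clock: 10.35
tool_pos: [594.7, -94.7, 194.7]
eef_rot: [[0.133, 0.991, 0.0], [0.991, -0.133, -0.0], [0.0, 0.0, -1.0]]
contact_force: [0.7, -0.4, -0.3]
opening: 93.1
grasp_force: 0.0
```

Call:
drive_tool --pt "-1 4.5 0 0 0" --pt "-1 0 0 0 0" --pt "-1 0 0 0 0" --pt "-1 0 0 0 0"

```text
clock: 10.75
tool_pos: [600.3, -52.8, 194.5]
eef_rot: [[0.133, 0.991, -0.0], [0.991, -0.133, -0.0], [-0.0, -0.0, -1.0]]
contact_force: [0.5, -0.4, 0.6]
opening: 92.9
grasp_force: 0.0
```

Call:
drive_tool --pt "-1 0 0 4 0" --pt "-1 0 0 4 0" --pt "-1 0 0 4 0" --pt "-0.3 0 0 2.2 0" --pt "0.2 0 0 0 0"

```text
clock: 11.25
tool_pos: [598.3, -53.0, 49.6]
eef_rot: [[0.134, 0.991, -0.005], [0.991, -0.134, 0.001], [0.0, -0.005, -1.0]]
contact_force: [-0.3, 0.6, -0.3]
opening: 81.5
grasp_force: 0.0
```

Call:
drive_tool --pt "1 0 0 0 0" --pt "1 0 0 0 0" --pt "1 0 0 0 0" --pt "1 0 0 0 0" --pt "1 0 0 0 0"

```text
clock: 11.75
tool_pos: [600.7, -52.0, 53.2]
eef_rot: [[0.132, 0.991, 0.001], [0.991, -0.132, -0.0], [-0.0, 0.001, -1.0]]
contact_force: [-1.8, 0.1, 4.1]
opening: 43.4
grasp_force: 20.0
```

Call:
drive_tool --pt "1 0 0 0 0" --pt "1 0 0 0 0" --pt "1 0 0 0 0"

```text
clock: 12.05
tool_pos: [600.7, -52.0, 53.2]
eef_rot: [[0.132, 0.991, 0.001], [0.991, -0.132, -0.0], [-0.0, 0.001, -1.0]]
contact_force: [-1.6, 1.0, 6.2]
opening: 43.7
grasp_force: 20.0
```

Call:
drive_tool --pt "1 0 0 -2 0" --pt "1 0 0 -4 0" --pt "1 0 0 -4 0" --pt "1 0 0 -3 0" --pt "1 0 0 -1 0"

```text
clock: 12.55
tool_pos: [601.5, -52.1, 195.5]
eef_rot: [[0.132, 0.991, 0.004], [0.991, -0.132, -0.001], [-0.0, 0.004, -1.0]]
contact_force: [-0.8, 0.1, -1.7]
opening: 43.5
grasp_force: 20.0
```

Call:
drive_tool --pt "1 -2 -0.3 0 0" --pt "1 -3.5 -0.7 0 0" --pt "1 -4.5 -0.8 0 0" --pt "1 -4.5 -0.8 0 0" --pt "1 -4.5 -0.8 0 0"

```text
clock: 13.05
tool_pos: [540.3, -236.9, 190.9]
eef_rot: [[0.132, 0.991, -0.002], [0.991, -0.132, 0.001], [0.001, -0.002, -1.0]]
contact_force: [0.8, -0.6, -1.4]
opening: 43.5
grasp_force: 20.0
```

Call:
drive_tool --pt "1 -4.5 -0.8 0 0" --pt "1 -3.2 -0.7 0 0" --pt "1 -1.5 -0.3 0 0" --pt "1 0 0 2 0" --pt "1 0 0 4 0"

```text
clock: 13.55
tool_pos: [512.6, -325.3, 133.2]
eef_rot: [[0.133, 0.991, 0.004], [0.991, -0.133, -0.002], [-0.002, 0.004, -1.0]]
contact_force: [-0.3, -0.1, -1.6]
opening: 43.2
grasp_force: 20.0
```

Call:
drive_tool --pt "1 0 0 4 0" --pt "1 0 0 2.5 0" --pt "1 0 0 1 0" --pt "1 0 0 0 0" --pt "1 0 0 0 0"

```text
clock: 14.05
tool_pos: [512.2, -324.7, 58.5]
eef_rot: [[0.132, 0.991, 0.001], [0.991, -0.132, -0.001], [-0.001, 0.001, -1.0]]
contact_force: [0.3, -0.7, -1.7]
opening: 43.5
grasp_force: 20.0
```

Call:
drive_tool --pt "1 0 0 0.6 0" --pt "1 0 0 0.2 0" --pt "1 0 0 0 0" --pt "1 0 0 0 0" --pt "1 0 0 0 0"

```text
clock: 14.55
tool_pos: [511.8, -324.8, 50.2]
eef_rot: [[0.133, 0.991, 0.001], [0.991, -0.133, -0.001], [-0.0, 0.001, -1.0]]
contact_force: [-0.8, 1.4, 5.4]
opening: 43.5
grasp_force: 20.0
```

Call:
drive_tool --pt "0.1 0 0 0 0" --pt "-0.2 0 0 0 0" --pt "-0.6 0 0 0 0" --pt "-1 0 0 0 0" --pt "-1 0 0 0 0"

```text
clock: 15.05
tool_pos: [511.4, -324.5, 49.4]
eef_rot: [[0.133, 0.991, -0.0], [0.991, -0.133, 0.0], [0.0, -0.0, -1.0]]
contact_force: [0.3, -0.4, -0.0]
opening: 70.9
grasp_force: 0.0
```

Call:
drive_tool --pt "-1 0 0 -4.5 0" --pt "-1 0 0 -5 0" --pt "-1 0 0 -5 0" --pt "-1 3 0.4 0 0" --pt "-1 4.5 0.6 0 0"

```text
clock: 15.55
tool_pos: [531.7, -252.5, 196.1]
eef_rot: [[0.135, 0.991, 0.003], [0.991, -0.135, -0.002], [-0.001, 0.003, -1.0]]
contact_force: [0.1, 0.5, -0.7]
opening: 92.9
grasp_force: 0.0
```

Call:
drive_tool --pt "-1 4.5 0.6 0 0" --pt "-1 4.5 0.6 0 0" --pt "-1 4.5 0.6 0 0" --pt "-1 4.5 0.6 0 0" --pt "-1 4.5 0.6 0 0"

```text
clock: 16.05
tool_pos: [591.1, -30.7, 194.6]
eef_rot: [[0.133, 0.991, 0.0], [0.991, -0.133, -0.0], [-0.0, 0.0, -1.0]]
contact_force: [0.8, -0.4, -0.8]
opening: 93.0
grasp_force: 0.0
```

Call:
drive_tool --pt "-1 4.5 0.6 0 0" --pt "-1 4 0.5 0 0" --pt "-1 1.9 0 0 0" --pt "-1 0 0 0 0" --pt "-1 0 0 0 0"

```text
clock: 16.55
tool_pos: [615.4, 68.8, 194.4]
eef_rot: [[0.132, 0.991, -0.0], [0.991, -0.132, -0.0], [-0.0, -0.0, -1.0]]
contact_force: [0.0, -0.2, -0.2]
opening: 92.8
grasp_force: 0.0
```

Call:
drive_tool --pt "-1 0 0 4 0" --pt "-1 0 0 4 0" --pt "-1 0 0 4 0" --pt "-0.3 0 0 2.6 0" --pt "0.2 0 0 0 0"

```text
clock: 17.05
tool_pos: [613.2, 67.5, 45.2]
eef_rot: [[0.134, 0.991, -0.006], [0.991, -0.134, -0.0], [-0.001, -0.006, -1.0]]
contact_force: [-0.8, 0.8, 0.6]
opening: 81.5
grasp_force: 0.0
```

Call:
drive_tool --pt "1 0 0 0 0" --pt "1 0 0 0 0" --pt "1 0 0 0 0" --pt "1 0 0 0 0" --pt "1 0 0 0 0"

```text
clock: 17.55
tool_pos: [616.3, 69.1, 49.9]
eef_rot: [[0.132, 0.991, 0.002], [0.991, -0.132, -0.0], [0.0, 0.002, -1.0]]
contact_force: [-1.6, -0.9, 7.5]
opening: 52.0
grasp_force: 20.0
```

Call:
drive_tool --pt "1 0 0 0 0" --pt "1 0 0 0 0" --pt "1 0 0 0 0"

```text
clock: 17.85
tool_pos: [616.3, 69.1, 49.9]
eef_rot: [[0.132, 0.991, 0.002], [0.991, -0.132, -0.0], [0.0, 0.002, -1.0]]
contact_force: [-1.6, -0.9, 6.3]
opening: 51.3
grasp_force: 20.0
```

The opening of about 51.5 mm means the pads caught the lid's edge. I regrip higher, squarely on the lid.

Call:
drive_tool --pt "0 0 0 0 0" --pt "-0.2 0 0 0 0" --pt "-0.2 0 0 -1.5 0" --pt "-0.2 0 0 -1.5 0" --pt "-0.2 0 0 0 0"

```text
clock: 18.35
tool_pos: [617.2, 69.2, 81.6]
eef_rot: [[0.132, 0.991, 0.004], [0.991, -0.133, 0.0], [0.001, 0.004, -1.0]]
contact_force: [-0.6, -0.0, -0.4]
opening: 56.0
grasp_force: 0.0
```

Call:
drive_tool --pt "1 0 0 0 0" --pt "1 0 0 0 0" --pt "1 0 0 0 0" --pt "1 0 0 0 0" --pt "1 0 0 0 0"

```text
clock: 18.85
tool_pos: [615.7, 69.8, 82.7]
eef_rot: [[0.132, 0.991, 0.001], [0.991, -0.132, 0.001], [0.001, 0.001, -1.0]]
contact_force: [-18.3, 2.6, 52.9]
opening: 20.6
grasp_force: 25.7
```

Call:
drive_tool --pt "1 0 0 0 0" --pt "1 0 0 -1 0" --pt "1 0 0 -2 0" --pt "1 0 0 -1 0" --pt "1 0 0 0 0"

```text
clock: 19.35
tool_pos: [616.2, 69.1, 119.4]
eef_rot: [[0.133, 0.991, 0.002], [0.991, -0.133, 0.0], [0.0, 0.002, -1.0]]
contact_force: [0.7, 0.0, -0.8]
opening: 0.2
grasp_force: 0.0
```

```bash
python3 - <<'E'
from h import *
o=sensors.get_obs(); p=optics.grab_frame("wrist"); save(p,"w2.png")
s=optics.grab_frame("scene"); a=cv2.resize(s["pixels"][90:330,140:360,::-1],(550,600),interpolation=cv2.INTER_CUBIC); cv2.imwrite("pics/s2.png",a)
E
```

```text
(no output)
```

View pics/s2.png

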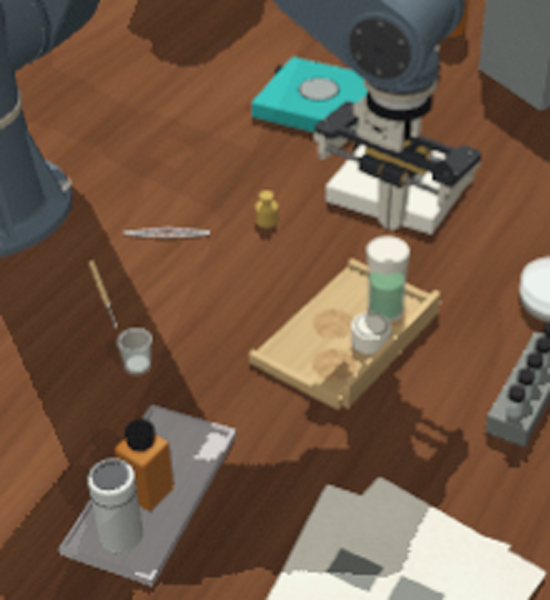

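View pics/w2.png

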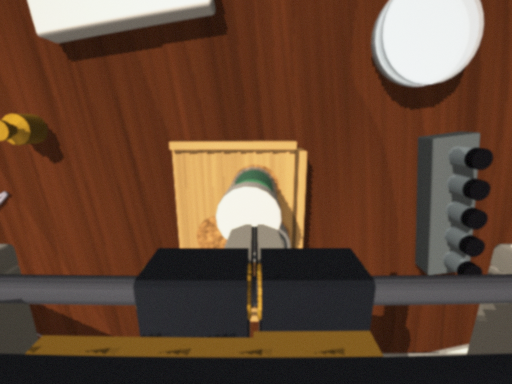

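The jar still stands upright in its place and the fingers closed above it. I measure whether it moved.

```bash
python3 - <<'E'
from h import *
o=sensors.get_obs(); p=optics.grab_frame("wrist"); P=cloud(p,o); z=P[...,2]; c=p["pixels"].astype(int); v,u=np.mgrid[:384,:512]
m=(u>205)&(u<290)&(v>175)&(v<248)&(c.min(-1)>190)&(z>95)&(z<118)
X=np.array([onz(p,a,b,110,o)[:2] for a,b in zip(u[m],v[m])],np.float32); print(o["tool_pos"],m.sum(),cv2.minEnclosingCircle(X),X.min(0),X.max(0),np.nanmedian(z[m]))
i=z[m]; print(np.percentile(i,[1,10,50,90,99]))
t=optics.grab_frame("scene"); Q=cloud(t); cc=t["pixels"].astype(int)
m=(u>285)&(u<306)&(v>183)&(v<235); zz=Q[...,2]; q=Q[m&(zz>104)&(zz<118)]; print(q.shape,np.nanmin(q,0),np.nanmax(q,0))
q=Q[m&(zz>20)&(zz<85)]; print(np.nanpercentile(q,[3,50,97],axis=0))
E
```

```text
[615.23682597  69.06062459 117.69852635] 2167 ((620.078125, 68.4641342163086), 25.185665130615234) [595.19006  50.57339] [644.49756  93.44298] 110.83567916300822
[109.17462689 109.88024238 110.83567916 111.77109082 112.60911441]
(155, 3) [588.75111305  38.40052158 104.01952732] [638.69630043  89.89707378 116.43331165]
[[594.93720746 -35.75779019  21.9900332 ]
 [632.4698363   36.24849921  38.84078064]
 [662.42109222  67.26197873  81.57705935]]
```

The jar is essentially unmoved at about (618,68). I open, come down centred on the lid, and close in small watched steps.

Call:
drive_tool --pt "-1 0 0 0 0" --pt "-1 0 0 0 0" --pt "-1 0 0 0 0" --pt "-1 0 0 0 0" --pt "-1 0 0 0 0" --grip_force 12

```text
clock: 20.05
tool_pos: [615.6, 69.1, 118.5]
eef_rot: [[0.133, 0.991, -0.0], [0.991, -0.133, 0.0], [0.0, -0.0, -1.0]]
contact_force: [0.2, 0.1, -0.7]
opening: 35.8
grasp_force: 0.0
```

Call:
drive_tool --pt "-1 0 0.2 0 0" --pt "-1 0 0 1 0" --pt "-1 0 0 2 0" --pt "-1 0 0 1.5 0" --pt "-1 0 0 0 0"

```text
clock: 20.55
tool_pos: [616.1, 68.7, 70.9]
eef_rot: [[0.133, 0.991, -0.004], [0.991, -0.133, -0.0], [-0.001, -0.004, -1.0]]
contact_force: [-0.5, -0.4, 0.2]
opening: 75.8
grasp_force: 0.0
```

Call:
drive_tool --pt "-1 0 0 0 0" --pt "-0.3 0 0 0 0" --pt "-0.3 0 0 0 0" --pt "-0.3 0 0 0 0" --pt "-0.15 0 0 0 0"

```text
clock: 21.05
tool_pos: [617.7, 68.8, 73.9]
eef_rot: [[0.133, 0.991, 0.0], [0.991, -0.133, 0.0], [0.0, 0.0, -1.0]]
contact_force: [-0.0, -0.3, -0.2]
opening: 61.0
grasp_force: 0.0
```

Call:
drive_tool --pt "-0.1 0 0 0 0" --pt "-0.1 0 0 0 0" --pt "-0.1 0 0 0 0"

```text
clock: 21.35
tool_pos: [617.5, 68.9, 73.6]
eef_rot: [[0.133, 0.991, -0.0], [0.991, -0.133, 0.0], [0.0, -0.0, -1.0]]
contact_force: [-1.6, 0.5, 2.2]
opening: 51.8
grasp_force: 8.7
```

Call:
drive_tool --pt "0 0 0 0 0" --pt "0 0 0 0 0" --pt "0 0 0 0 0" --pt "0 0 0 0 0"

```text
clock: 21.75
tool_pos: [617.5, 68.9, 73.6]
eef_rot: [[0.133, 0.991, -0.0], [0.991, -0.133, 0.0], [0.0, -0.0, -1.0]]
contact_force: [-2.9, 0.0, 2.3]
opening: 51.1
grasp_force: 12.0
```

Call:
drive_tool --pt "0.3 0 0 0 0" --pt "0.3 0 0 -0.5 0" --pt "0.3 0 0 -0.5 0" --pt "0.3 0 0 0 0" --pt "0.3 0 0 0 0" --grip_force 16

```text
clock: 22.25
tool_pos: [617.7, 68.8, 83.6]
eef_rot: [[0.133, 0.991, 0.0], [0.991, -0.133, 0.0], [0.0, 0.0, -1.0]]
contact_force: [-0.7, -0.4, -2.3]
opening: 51.2
grasp_force: 16.0
```

Call:
drive_tool --pt "0.3 0 0 -2 0" --pt "0.3 0 0 -3.5 0" --pt "0.3 0 0 -3.5 0" --pt "0.3 0 0 -1.5 0" --pt "0.3 0 0 0 0"

```text
clock: 22.75
tool_pos: [618.7, 68.9, 190.8]
eef_rot: [[0.133, 0.991, 0.004], [0.991, -0.133, 0.0], [0.001, 0.004, -1.0]]
contact_force: [-0.4, 0.1, -2.4]
opening: 51.3
grasp_force: 16.0
```

Call:
drive_tool --pt "0.3 -1.5 -0.3 0 0" --pt "0.3 -3 -0.6 0 0" --pt "0.3 -3.5 -0.7 0 0" --pt "0.3 -3.5 -0.7 0 0" --pt "0.3 -3.5 -0.7 0 0"

```text
clock: 23.25
tool_pos: [566.0, -77.7, 186.6]
eef_rot: [[0.133, 0.991, -0.003], [0.991, -0.133, 0.0], [0.0, -0.003, -1.0]]
contact_force: [0.4, -1.6, -2.9]
opening: 51.3
grasp_force: 16.0
```

Call:
drive_tool --pt "0.3 -3.5 -0.8 0 0" --pt "0.3 -3.5 -0.8 0 0" --pt "0.3 -3.5 -0.7 0 0" --pt "0.3 -3.5 -0.7 0 0" --pt "0.3 -3 -0.6 0 0"

```text
clock: 23.75
tool_pos: [507.5, -241.4, 186.7]
eef_rot: [[0.133, 0.991, -0.003], [0.991, -0.133, 0.001], [0.001, -0.003, -1.0]]
contact_force: [0.3, -0.0, -2.8]
opening: 51.3
grasp_force: 16.0
```

Call:
drive_tool --pt "0.3 -1.7 -0.4 0 0" --pt "0.3 0 0 2 0" --pt "0.3 0 0 3.5 0" --pt "0.3 0 0 3.5 0" --pt "0.3 0 0 2 0"

```text
clock: 24.25
tool_pos: [500.6, -255.3, 74.3]
eef_rot: [[0.133, 0.991, -0.005], [0.991, -0.133, 0.003], [0.002, -0.005, -1.0]]
contact_force: [-0.1, -1.1, -2.6]
opening: 51.5
grasp_force: 16.0
```

Call:
drive_tool --pt "0.3 0 0 0.5 0" --pt "0.3 0 0 0 0" --pt "0.3 0 0 0 0" --pt "0.3 0 0 0 0"

```text
clock: 24.65
tool_pos: [503.5, -256.2, 73.9]
eef_rot: [[0.133, 0.991, 0.001], [0.991, -0.133, -0.0], [-0.0, 0.001, -1.0]]
contact_force: [0.4, 0.2, -2.4]
opening: 50.8
grasp_force: 16.0
```

Call:
drive_tool --pt "0.3 -0.3 0 0.2 0" --pt "0.3 0 0 0.1 0" --pt "0.3 0 0 0 0" --pt "0.3 0 0 0 0" --pt "0.3 0 0 0 0"

```text
clock: 25.15
tool_pos: [503.1, -258.8, 70.6]
eef_rot: [[0.132, 0.991, 0.0], [0.991, -0.132, -0.0], [-0.0, 0.0, -1.0]]
contact_force: [-0.2, -0.2, -1.4]
opening: 51.4
grasp_force: 16.0
```

Call:
drive_tool --pt "-0.2 0 0 0 0" --pt "-0.4 0 0 0 0" --pt "-0.6 0 0 0 0" --pt "-1 0 0 0 0" --pt "-1 0 0 0 0"

```text
clock: 25.65
tool_pos: [503.2, -258.9, 70.6]
eef_rot: [[0.133, 0.991, 0.0], [0.991, -0.133, -0.0], [-0.0, 0.0, -1.0]]
contact_force: [0.0, 0.3, -1.3]
opening: 83.3
grasp_force: 0.0
```

Call:
drive_tool --pt "-1 0 0 -4 0" --pt "-1 0 0 -4.5 0" --pt "-1 0 0 -4.5 0" --pt "-1 2.9 0.8 0 0" --pt "-1 4.5 1.5 0 0"

```text
clock: 26.15
tool_pos: [536.1, -189.5, 202.2]
eef_rot: [[0.136, 0.991, 0.003], [0.991, -0.136, -0.002], [-0.001, 0.003, -1.0]]
contact_force: [0.9, -0.1, 0.2]
opening: 92.9
grasp_force: 0.0
```

Call:
drive_tool --pt "-1 4.5 1.5 0 0" --pt "-1 4.5 1.5 0 0" --pt "-1 4.5 1.5 0 0" --pt "-1 4.5 1.5 0 0" --pt "-1 2.5 0 0 8"

```text
clock: 26.65
tool_pos: [623.6, 9.8, 200.3]
eef_rot: [[0.268, 0.963, 0.0], [0.963, -0.268, 0.0], [0.001, 0.0, -1.0]]
contact_force: [0.0, -1.6, 0.5]
opening: 92.8
grasp_force: 0.0
```

Call:
drive_tool --pt "-1 0 0 0 8.2" --pt "-1 0 0 0 8.2" --pt "-1 0 0 0 8.2" --pt "-1 0 0 0 8.2" --pt "-1 0 0 0 8.2"

```text
clock: 27.15
tool_pos: [622.3, 6.7, 200.5]
eef_rot: [[0.838, 0.545, -0.0], [0.545, -0.838, 0.0], [-0.0, -0.0, -1.0]]
contact_force: [0.0, -1.3, -0.1]
opening: 92.9
grasp_force: 0.0
```

Call:
drive_tool --pt "-1 0 0 0 8.2" --pt "-1 0 0 0 8.2" --pt "-1 0 0 0 8.2" --pt "-1 0 0 0 8.2" --pt "-1 0 0 0 8.2"

```text
clock: 27.65
tool_pos: [622.3, 6.7, 200.5]
eef_rot: [[0.99, -0.138, -0.0], [-0.138, -0.99, 0.0], [-0.0, -0.0, -1.0]]
contact_force: [0.4, 0.3, 0.0]
opening: 93.0
grasp_force: 0.0
```

Call:
drive_tool --pt "-1 0 0 0 0" --pt "-1 0 0 0 0" --pt "-1 0 0 0 0"

```text
clock: 27.95
tool_pos: [622.3, 6.7, 200.5]
eef_rot: [[0.992, -0.129, -0.0], [-0.129, -0.992, 0.0], [-0.0, -0.0, -1.0]]
contact_force: [0.2, 0.3, 0.7]
opening: 92.8
grasp_force: 0.0
```

```bash
python3 - <<'E'
from h import *
import pickle
o=sensors.get_obs(); p=optics.grab_frame("wrist"); pickle.dump((p,o),open("w3.pkl","wb")); save(p,"w3.png")
P=cloud(p,o); z=P[...,2]
print(o["tool_pos"],np.round(o["eef_rot"],3),o["joint_pos"])
for r in recognise(p,"tub")[:2]: print(r)
for r in landmark_of(p,"tub")[:2]: print(r,onz(p,r["centre"][0]*512,r["centre"][1]*384,8,o).round(1))
t=optics.grab_frame("top"); s=cv2.resize(t["pixels"][140:225,310:410,::-1],None,fx=5,fy=5); cv2.imwrite("pics/t3.png",s)
E
```

```text
[622.3466619    6.66264869 200.51315342] [[ 0.992 -0.129 -0.   ]
 [-0.129 -0.992  0.   ]
 [-0.    -0.    -1.   ]] [-6.40876198e-02  4.71187689e-01  1.43800060e+00  2.19471886e-05
  1.23248867e+00  1.63638399e+00]
{'bbox': [0.4582, 0.4073, 0.0752, 0.0984], 'score': 0.64}
{'centre': [0.4902, 0.4469], 'score': 0.93} [626.3  11.4   8. ]
{'centre': [0.8502, 0.5922], 'score': 0.38} [ 506.2 -253.8    8. ]
```

View pics/w3.png

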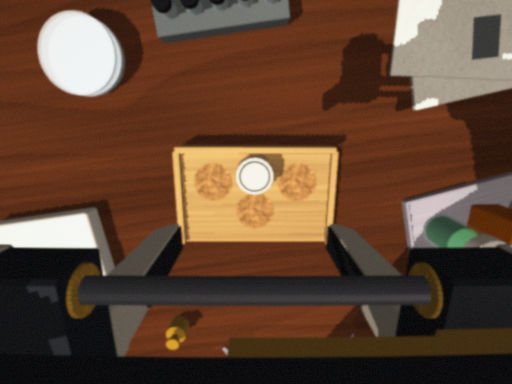

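The tub stands alone in the rack at (255,175), the cork discs show, and the jar and bottle are on the tray at right. I refine the tub and check the tray.

```bash
python3 - <<'E'
from h import *
import pickle
p,o=pickle.load(open("w3.pkl","rb")); z=cloud(p,o)[...,2]; c=p["pixels"].astype(int); v,u=np.mgrid[:384,:512]
m=(u>230)&(u<280)&(v>150)&(v<198)&(z>30); X=np.array([onz(p,a,b,36,o)[:2] for a,b in zip(u[m],v[m])],np.float32)
print("tub",cv2.minEnclosingCircle(X),X.mean(0),X.min(0),X.max(0),np.nanmedian(z[m]))
for a,b in((213,181),(298,181),(255,210)): print("disc",onz(p,a,b,8,o).round(1))
E
```

```text
tub ((637.6763916015625, 4.310027122497559), 36.75196075439453) [628.3715     5.745811] [600.9817   -28.922089] [661.32556   32.633835] 36.59599702416904
disc [619.9  67.    8. ]
disc [604.3 -53.4   8. ]
disc [569.   13.1   8. ]
```

View pics/t3.png

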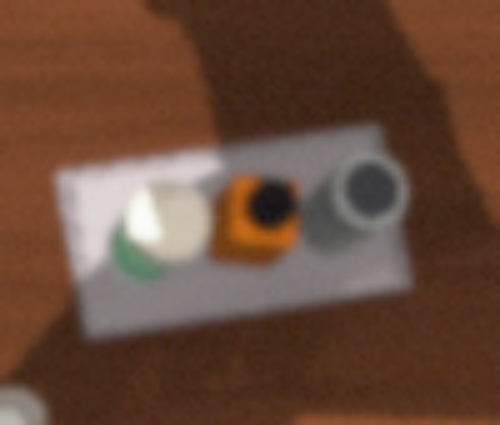

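Call:
drive_tool --pt "-1 0.4 0 4 0" --pt "-1 0 0 4 0" --pt "-1 0 0 4 0" --pt "-1 0 0 3 0" --pt "-1 0 0 1.5 0" --grip_force 8

```text
clock: 28.65
tool_pos: [625.0, 6.2, 32.9]
eef_rot: [[0.991, -0.132, -0.003], [-0.132, -0.991, 0.0], [-0.003, 0.0, -1.0]]
contact_force: [1.0, -0.2, -0.1]
opening: 93.2
grasp_force: 0.0
```

Call:
drive_tool --pt "-0.5 0 0 0.8 0" --pt "-0.4 0 0 0.8 0" --pt "-0.2 0 0 0.7 0" --pt "-0.2 0 0 0.1 0" --pt "-0.2 0 0 0 0"

```text
clock: 29.15
tool_pos: [626.6, 6.1, 12.0]
eef_rot: [[0.991, -0.132, 0.001], [-0.132, -0.991, -0.0], [0.001, -0.0, -1.0]]
contact_force: [0.2, 0.2, 0.1]
opening: 58.7
grasp_force: 0.0
```

Call:
drive_tool --pt "0 0 0 0 0" --pt "0.2 0 0 0 0" --pt "0.2 0 0 0 0" --pt "0.2 0 0 0 0" --pt "0.2 0 0 0 0"

```text
clock: 29.65
tool_pos: [626.4, 6.1, 11.6]
eef_rot: [[0.991, -0.133, 0.0], [-0.133, -0.991, -0.0], [0.0, 0.0, -1.0]]
contact_force: [0.8, -0.8, 0.1]
opening: 37.4
grasp_force: 0.0
```

```bash
python3 - <<'E'
from h import *
o=sensors.get_obs(); p=optics.grab_frame("wrist"); s=optics.grab_frame("scene")
a=cv2.resize(p["pixels"][100:384,100:412,::-1],(440,400)); b=cv2.resize(s["pixels"][170:270,240:330,::-1],(360,400)); cv2.imwrite("pics/w4.png",np.hstack([a,b]))
E
```

```text
(no output)
```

View pics/w4.png

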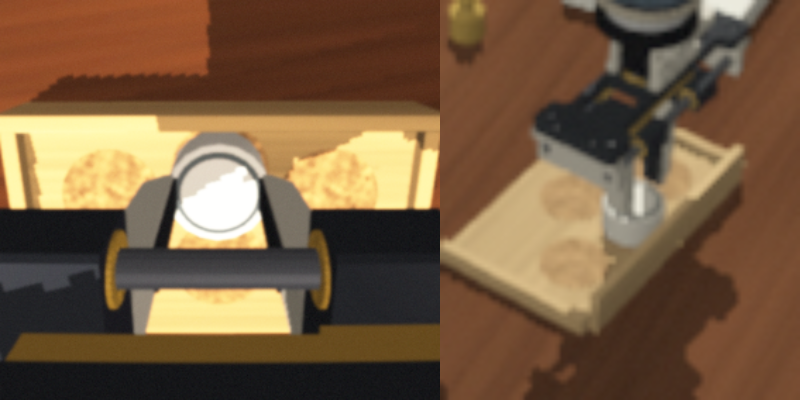

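```bash
python3 - <<'E'
from h import *
o=sensors.get_obs(); p=optics.grab_frame("wrist"); P=cloud(p,o); z=P[...,2]; c=p["pixels"].astype(int)
print(o["tool_pos"],o["opening"],o["grasp_force"])
m=np.zeros(z.shape,bool); m[208:268,226:284]=1
m&=(c.min(-1)>130)&(z>20)&(z<60); q=P[m]; print(len(q),q.min(0),q.max(0),np.median(q,0)); A=np.c_[q[:,:2]-q[:,:2].mean(0),np.ones(len(q))]; s=np.linalg.lstsq(A,q[:,2],rcond=None)[0]; print("plane",s)
for r in range(185,275,6): print(r,[ (int(a) if a==a else None) for a in z[r,200:312:8]],P[r,254].round(0))
E
```

```text
[626.32881583   6.16589189  11.55907865] 37.22913829913032 0.0
2994 [600.93874982 -14.586811    21.06061432] [646.55491562  27.8711951   48.76874399] [624.12668636   6.85952645  36.85856598]
plane [-3.90254341e-03 -2.50325020e-03  3.68283685e+01]
185 [36, 36, 36, 35, 36, 37, 34, 36, 36, 36, None, 36, 37, 36] [660.   2.  36.]
191 [35, 36, 36, 37, 37, 35, 35, 35, 35, 36, 36, 35, 36, 35] [656.   3.  37.]
197 [9, 8, 8, 7, 9, 15, 22, 26, 22, 12, 8, 7, 8, 6] [649.   4.  25.]
203 [7, 8, 8, 8, 18, 31, 35, 37, 34, 29, 8, 8, 7, 7] [648.   4.  36.]
209 [7, 9, 8, 9, 35, 36, 37, 36, 36, 36, 30, 8, 7, 8] [645.   5.  37.]
215 [9, 7, 8, 29, 36, 37, 37, 37, 35, 37, 36, 8, 8, 7] [641.   5.  37.]
221 [8, 8, 8, 34, 37, 37, 37, 37, 36, 37, 36, 34, 9, 8] [636.   6.  36.]
227 [9, 48, 48, 45, 36, 36, 36, 36, 37, 36, 36, 48, 49, 9] [632.   6.  37.]
233 [58, 58, 57, 50, 37, 37, 36, 37, 37, 36, 37, 58, 58, 57] [628.   7.  38.]
239 [66, 66, 67, 52, 36, 36, 37, 37, 36, 36, 36, 62, 66, 66] [624.   7.  37.]
245 [73, 73, 74, 52, 36, 36, 36, 37, 38, 37, 37, 71, 73, 73] [620.   8.  38.]
251 [81, 80, 77, 53, 37, 37, 37, 37, 36, 36, 36, 72, 81, 80] [615.   9.  36.]
257 [86, 87, 83, 7, 37, 36, 37, 36, 36, 37, 36, 72, 87, 87] [611.   9.  38.]
263 [93, 92, 86, 7, 7, 37, 37, 37, 36, 36, 8, 74, 90, 93] [606.  10.  37.]
269 [98, 99, 87, 8, 9, 8, 8, 35, 8, 8, 9, 74, 95, 99] [600.  10.  35.]
```

```bash
python3 - <<'E'
from h import *
o=sensors.get_obs(); p=optics.grab_frame("wrist"); P=cloud(p,o)
T=(P-np.array(o["tool_pos"]))@np.array(o["eef_rot"])
for r in (224,227,233,245,260,280):
    q=T[r]; k=(P[r,:,2]>42)&(np.arange(512)>180)&(np.arange(512)<330); L=q[k&(q[:,1]<0)]; Rr=q[k&(q[:,1]>0)]
    f=lambda a:None if len(a)==0 else np.round([a[:,1].min(),a[:,1].max(),np.median(a[:,0]),np.median(a[:,2])],1)
    print(r,"neg",f(L),"pos",f(Rr))
print(o["opening"],o["clock"])
E
```

```text
224 neg [-24.7 -21.   10.4 -31.8] pos [ 20.   23.2  10.6 -32.1]
227 neg [-29.6 -19.2  10.5 -37.2] pos [ 18.1  27.9  10.4 -36.8]
233 neg [-32.6 -19.1  10.4 -46.3] pos [ 17.5  31.1  10.5 -46.4]
245 neg [-34.5 -19.1  10.3 -62.4] pos [ 17.4  32.4  10.4 -62.5]
260 neg [-30.9 -19.   10.3 -78.8] pos [ 17.4  29.4  10.4 -78.8]
280 neg [ -20.1   -0.3   32.1 -130.5] pos [   0.    19.    31.9 -130.3]
36.954565742761545 29.8
```

Call:
drive_tool --pt "0.2 0 0 0 0" --pt "0.2 0 0 0 0"

```text
clock: 30.05
tool_pos: [626.3, 6.1, 11.5]
eef_rot: [[0.991, -0.133, -0.0], [-0.133, -0.991, -0.0], [-0.0, 0.0, -1.0]]
contact_force: [-0.2, 0.1, -0.3]
opening: 37.3
grasp_force: 0.0
```

```bash
python3 - <<'E'
from h import *
o=sensors.get_obs(); p=optics.grab_frame("wrist"); P=cloud(p,o)
T=(P-np.array(o["tool_pos"]))@np.array(o["eef_rot"])
k=(abs(T[...,1])>26.5)&(abs(T[...,1])<36)&(T[...,0]<14)&(T[...,0]>-10)&(P[...,2]>12)&(P[...,2]<70)
print(np.percentile(P[k][:,2],[0,1,2,5,10,50]), np.histogram(P[k][:,2],np.arange(12,72,4)), T[k].mean(0))
E
```

```text
[46.2578745  47.64433672 48.27182322 50.11047721 51.663739   60.80086071] (array([ 0,  0,  0,  0,  0,  0,  0,  0,  5, 31, 50, 54, 64, 68]), array([12, 16, 20, 24, 28, 32, 36, 40, 44, 48, 52, 56, 60, 64, 68])) [ 10.43416535  -4.70196002 -48.83244129]
```

The depth shows the finger ends sit about 30 mm above the reported TCP. The fingers closed over the tub without touching it, and the same offset explains the slip on the jar lid. I open and go 25 mm lower.

Call:
drive_tool --pt "-0.6 0 0 0 0" --pt "-0.6 0 0 0 0" --pt "-0.6 0 0 0 0" --pt "-0.6 0 0 0 0" --pt "-0.6 0 0 0 0"

```text
clock: 30.6
tool_pos: [626.3, 6.1, 11.5]
eef_rot: [[0.991, -0.133, 0.0], [-0.133, -0.991, -0.0], [0.0, 0.0, -1.0]]
contact_force: [-0.7, 0.5, -0.2]
opening: 72.1
grasp_force: 0.0
```

Call:
drive_tool --pt "-0.6 0 0 0.5 0" --pt "-0.6 0 0 0.8 0" --pt "-0.6 0 0 0.7 0" --pt "-0.6 0 0 0.4 0" --pt "-0.6 0 0 0 0"

```text
clock: 31.1
tool_pos: [625.8, 6.2, -13.4]
eef_rot: [[0.991, -0.133, -0.001], [-0.133, -0.991, 0.0], [-0.001, 0.0, -1.0]]
contact_force: [-0.1, -0.5, 0.2]
opening: 74.5
grasp_force: 0.0
```

Call:
drive_tool --pt "-0.2 0 0 0 0" --pt "-0.1 0 0 0 0" --pt "0 0 0 0 0" --pt "0.1 0 0 0 0" --pt "0.1 0 0 0 0"

```text
clock: 31.6
tool_pos: [626.5, 6.1, -12.3]
eef_rot: [[0.991, -0.133, 0.0], [-0.133, -0.991, -0.0], [0.0, -0.0, -1.0]]
contact_force: [0.7, -0.2, 1.5]
opening: 49.9
grasp_force: 8.0
```

Call:
drive_tool --pt "0.1 0 0 -1 0" --pt "0.1 0 0 -3 0" --pt "0.1 0 0 -3 0" --pt "0.1 0 0 -2 0" --pt "0.1 0 0 -1 0"

```text
clock: 32.1
tool_pos: [627.2, 6.1, 90.1]
eef_rot: [[0.991, -0.133, 0.003], [-0.133, -0.991, -0.0], [0.003, -0.0, -1.0]]
contact_force: [0.0, 0.1, 0.0]
opening: 50.1
grasp_force: 8.0
```

Call:
drive_tool --pt "0.1 -0.9 -1.7 0 0" --pt "0.1 -1.6 -3 0 0" --pt "0.1 -1.7 -3.3 0 0" --pt "0.1 -1.7 -3.3 0 0" --pt "0.1 -1.7 -3.3 0 0"

```text
clock: 32.6
tool_pos: [568.4, 162.9, 86.4]
eef_rot: [[0.991, -0.132, -0.002], [-0.132, -0.991, -0.0], [-0.002, 0.0, -1.0]]
contact_force: [0.5, -0.0, -1.7]
opening: 49.9
grasp_force: 8.0
```

Call:
drive_tool --pt "0.1 -1.7 -3.3 0 0" --pt "0.1 -1.7 -3.3 0 0" --pt "0.1 -1.7 -3.3 0 0" --pt "0.1 -1.6 -3 0 0" --pt "0.1 -1.2 -2.4 0 0"

```text
clock: 33.1
tool_pos: [509.9, 325.1, 86.4]
eef_rot: [[0.991, -0.131, -0.002], [-0.131, -0.991, -0.001], [-0.002, 0.001, -1.0]]
contact_force: [1.2, -1.0, -0.2]
opening: 49.9
grasp_force: 8.0
```

Call:
drive_tool --pt "0.1 0 0 0 0" --pt "0.1 0 0 0 0" --pt "0.1 0 0 0 0"

```text
clock: 33.4
tool_pos: [512.0, 322.4, 87.0]
eef_rot: [[0.991, -0.133, -0.001], [-0.133, -0.991, -0.001], [-0.001, 0.001, -1.0]]
contact_force: [-0.4, 0.3, 0.2]
opening: 49.7
grasp_force: 8.0
```

```bash
python3 - <<'E'
from h import *
import pickle
o=sensors.get_obs(); p=optics.grab_frame("wrist"); pickle.dump((p,o),open("w5.pkl","wb")); save(p,"w5.png")
print(o["tool_pos"])
for r in landmark_of(p,"light_base")[:2]: print(r,onz(p,r["centre"][0]*512,r["centre"][1]*384,0,o).round(1))
E
```

```text
[512.00770577 322.38111104  86.96613722]
{'centre': [0.4855, 0.4909], 'score': 0.59} [517.3 328.2   0. ]
```

View pics/w5.png

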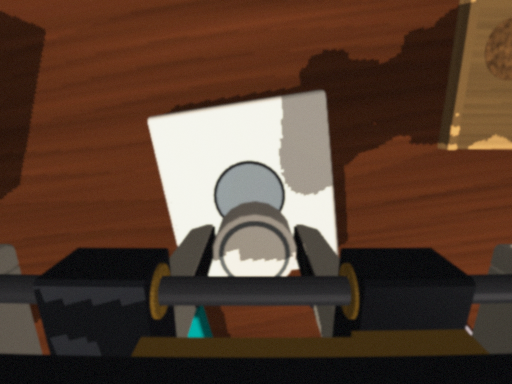

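The plate shows behind the held tub, with its rim's top at (249,161) and its sides at columns 214 and 284. I fit its circle and find the tub's offset.

```bash
python3 - <<'E'
from h import *
import pickle
from scipy.optimize import least_squares
p,o=pickle.load(open("w5.pkl","rb")); c=p["pixels"].astype(int); P=cloud(p,o)
m=(c.min(-1)<175); m[:,:205]=0;m[:,295:]=0;m[:150]=0;m[197:]=0
pts=[]
for col in range(214,278,2):
    r=np.nonzero(m[:,col])[0]
    if len(r): pts.append(onz(p,col,r[0],30,o)[:2])
pts=np.array(pts); s=least_squares(lambda q:np.hypot(*(pts-q[:2]).T)-34,[512,323],loss="soft_l1"); print("plate",s.x,np.abs(s.fun).max())
T=(P-np.array(o["tool_pos"]))@np.array(o["eef_rot"])
v,u=np.mgrid[:384,:512]; k=(u>210)&(u<300)&(v>195)&(v<290)&(P[...,2]>125)&(P[...,2]<145)&(T[...,0]<40); q=P[k]
print("tub top",len(q),np.median(q,0),q.min(0),q.max(0),"tool x max",np.percentile(T[k],[1,99],axis=0).round(1))
E
```

```text
plate [516.78563908 327.41040184] 0.5557190758673443
tub top 4907 [515.9526066  322.08902653 135.8557902 ] [493.06320377 294.60652399 125.03027721] [535.27909239 348.63843156 144.89026299] tool x max [[-15.4 -25.5 -53.1]
 [ 22.6  23.9 -38.9]]
```

Call:
drive_tool --pt "0.1 0.4 -0.4 2 0" --pt "0.1 0 0 2.5 0" --pt "0.1 0 0 1.5 0" --pt "0.1 0 0 0.8 0" --pt "0.1 0 0 0.4 0"

```text
clock: 34.0
tool_pos: [516.8, 326.1, 15.1]
eef_rot: [[0.991, -0.133, -0.001], [-0.133, -0.991, -0.0], [-0.0, 0.0, -1.0]]
contact_force: [0.3, -0.2, -0.5]
opening: 50.0
grasp_force: 8.0
```

Call:
drive_tool --pt "0.1 0 0 0.3 0" --pt "0.1 0 0 0.1 0" --pt "0.1 0 0 0 0" --pt "0.1 0 0 0 0" --pt "0.1 0 0 0 0"

```text
clock: 34.5
tool_pos: [517.0, 326.6, 11.9]
eef_rot: [[0.991, -0.132, 0.001], [-0.132, -0.991, 0.0], [0.0, -0.0, -1.0]]
contact_force: [-0.2, -0.0, 0.3]
opening: 49.9
grasp_force: 8.0
```

Call:
drive_tool --pt "0.1 0 0 0.2 0" --pt "0.1 0 0 0 0" --pt "0.1 0 0 0 0" --pt "0.1 0 0 0 0"

```text
clock: 34.9
tool_pos: [517.0, 326.6, 9.7]
eef_rot: [[0.991, -0.133, 0.0], [-0.133, -0.991, 0.0], [0.0, -0.0, -1.0]]
contact_force: [0.4, 0.1, 1.4]
opening: 50.0
grasp_force: 8.0
```

Call:
drive_tool --pt "-0.2 0 0 0 0" --pt "-0.5 0 0 0 0" --pt "-0.8 0 0 0 0" --pt "-1 0 0 0 0" --pt "-1 0 0 0 0"

```text
clock: 35.4
tool_pos: [516.8, 326.4, 9.5]
eef_rot: [[0.991, -0.133, -0.0], [-0.133, -0.991, -0.0], [-0.0, 0.0, -1.0]]
contact_force: [0.4, 0.1, -0.2]
opening: 83.1
grasp_force: 0.0
```

Call:
drive_tool --pt "-1 0 0 -3 0" --pt "-1 0 0 -4 0" --pt "-1 0 0 -4 0" --pt "-1 0 0 -4 0" --pt "-1 0 0 -3 0"

```text
clock: 35.9
tool_pos: [517.2, 326.6, 192.3]
eef_rot: [[0.991, -0.133, 0.002], [-0.133, -0.991, 0.001], [0.002, -0.001, -1.0]]
contact_force: [-0.6, 0.1, -0.3]
opening: 93.1
grasp_force: 0.0
```

```bash
python3 - <<'E'
from h import *
import pickle
from scipy.optimize import least_squares
o=sensors.get_obs(); p=optics.grab_frame("wrist"); t=optics.grab_frame("top"); print(o["tool_pos"])
pickle.dump((p,o,t),open("w6.pkl","wb"))
a=cv2.resize(p["pixels"][60:290,120:400,::-1],(487,400),interpolation=cv2.INTER_CUBIC); b=cv2.resize(t["pixels"][150:225,125:183,::-1],(309,400),interpolation=cv2.INTER_CUBIC); cv2.imwrite("pics/w6.png",np.hstack([a,b]))
E
```

```text
[517.17146947 326.64698035 192.32023403]
```

View pics/w6.png

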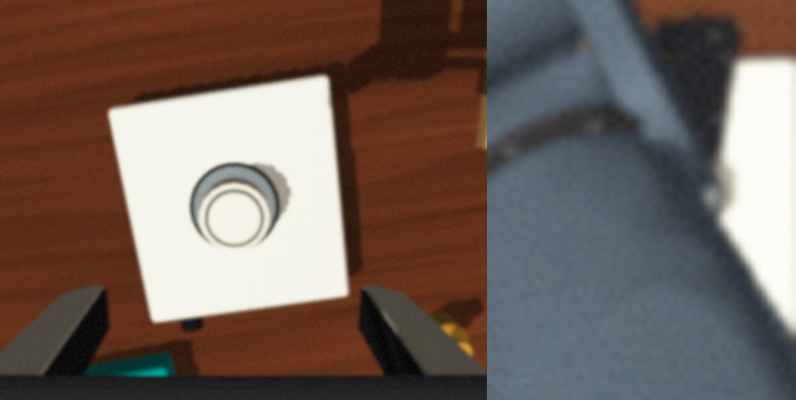

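```bash
python3 - <<'E'
from h import *
import pickle
p,o,t=pickle.load(open("w6.pkl","rb"))
g=lambda x,y,z:onz(p,120+x*280/487,60+y*230/400,z,o)
print("tub ring c",g(234,217,58)); A=[g(190,206,30),g(279,206,30),g(234.5,162.5,30)]; print("plate L,R,T",A,"centre by top:",A[2][:2]-34*np.array(o["eef_rot"])[:2,0],"LR",(A[0]+A[1])/2)
E
```

```text
tub ring c [515.13636179 327.35565357  58.        ]
plate L,R,T [array([521.62386648, 360.03811493,  30.        ]), array([512.78096587, 293.37137371,  30.        ]), array([549.64743734, 322.40831061,  30.        ])] centre by top: [515.94749625 326.91499087] LR [517.20241618 326.70474432  30.        ]
```

The tub sits within about 1 mm of the plate's middle. Back to the tray for the jar.

Call:
drive_tool --pt "-1 0.3 3 0 0" --pt "-1 0.5 4.6 0 0" --pt "-1 0.5 4.6 0 0" --pt "-1 0.5 4.6 0 0" --pt "-1 0.5 4.6 0 0" --grip_force 18

```text
clock: 36.5
tool_pos: [510.5, 109.6, 188.7]
eef_rot: [[0.991, -0.132, -0.001], [-0.132, -0.991, -0.0], [-0.001, 0.0, -1.0]]
contact_force: [0.5, -0.7, -0.7]
opening: 92.8
grasp_force: 0.0
```

Call:
drive_tool --pt "-1 0.5 4.6 0 0" --pt "-1 0.5 4.6 0 0" --pt "-1 0.5 4.6 0 0" --pt "-1 0.5 4.6 0 0" --pt "-1 0.5 4.6 0 0"

```text
clock: 37.0
tool_pos: [504.8, -121.7, 188.8]
eef_rot: [[0.991, -0.133, -0.001], [-0.133, -0.991, 0.0], [-0.001, -0.0, -1.0]]
contact_force: [0.7, -0.1, 1.0]
opening: 93.2
grasp_force: 0.0
```

Call:
drive_tool --pt "-1 0.5 4.6 0 0" --pt "-1 0.6 4.6 0 0" --pt "-1 0.5 4.6 0 0" --pt "-1 0 0 0 -8.2" --pt "-1 0 0 0 -8.2"

```text
clock: 37.5
tool_pos: [502.4, -260.0, 188.3]
eef_rot: [[0.988, 0.156, -0.001], [0.156, -0.988, 0.001], [-0.001, -0.001, -1.0]]
contact_force: [-1.2, -0.2, -0.3]
opening: 93.1
grasp_force: 0.0
```

Call:
drive_tool --pt "-1 0 0 0 -8.2" --pt "-1 0 0 0 -8.2" --pt "-1 0 0 0 -8.2" --pt "-1 0 0 0 -8.2" --pt "-1 0 0 0 -8.2"

```text
clock: 38.0
tool_pos: [502.7, -258.6, 188.5]
eef_rot: [[0.641, 0.767, -0.001], [0.767, -0.641, 0.001], [-0.0, -0.001, -1.0]]
contact_force: [-0.2, 0.2, 0.4]
opening: 92.7
grasp_force: 0.0
```

Call:
drive_tool --pt "-1 0 0 0 -8.2" --pt "-1 0 0 0 -8.2" --pt "-1 0 0 0 -8.2" --pt "-1 0 0 0 -8" --pt "-1 0 0 0 0"

```text
clock: 38.5
tool_pos: [502.7, -258.7, 188.6]
eef_rot: [[0.131, 0.991, -0.001], [0.991, -0.131, 0.001], [0.001, -0.001, -1.0]]
contact_force: [-0.6, 0.7, 0.5]
opening: 93.0
grasp_force: 0.0
```

Call:
drive_tool --pt "-1 0 0 0 0" --pt "-1 0 0 0 0"

```text
clock: 38.7
tool_pos: [503.0, -258.8, 189.2]
eef_rot: [[0.136, 0.991, -0.0], [0.991, -0.136, 0.0], [0.0, -0.0, -1.0]]
contact_force: [-0.4, -0.3, -0.3]
opening: 92.8
grasp_force: 0.0
```

Call:
drive_tool --pt "-1 0 0 3 0" --pt "-1 0 0 4 0" --pt "-1 0 0 3 0" --pt "-1 0 0 2 0" --pt "-0.5 0 0 0.9 0"

```text
clock: 39.2
tool_pos: [502.3, -258.4, 58.6]
eef_rot: [[0.135, 0.991, -0.002], [0.991, -0.135, 0.001], [0.001, -0.003, -1.0]]
contact_force: [0.2, 0.3, 0.6]
opening: 88.6
grasp_force: 0.0
```

Call:
drive_tool --pt "-0.3 0 0 0 0" --pt "-0.3 0 0 0 0" --pt "-0.1 0 0 0 0" --pt "0.1 0 0 0 0" --pt "0.3 0 0 0 0"

```text
clock: 39.7
tool_pos: [503.3, -259.0, 61.2]
eef_rot: [[0.133, 0.991, 0.001], [0.991, -0.133, -0.001], [-0.0, 0.001, -1.0]]
contact_force: [-1.1, 0.4, 4.0]
opening: 51.8
grasp_force: 18.0
```

Call:
drive_tool --pt "0.3 0 0 0 0" --pt "0.3 0 0 0 0" --pt "0.3 0 0 0 0"

```text
clock: 40.0
tool_pos: [503.3, -259.1, 61.2]
eef_rot: [[0.133, 0.991, 0.001], [0.991, -0.133, -0.001], [-0.0, 0.001, -1.0]]
contact_force: [-2.1, 1.0, 6.1]
opening: 51.3
grasp_force: 18.0
```

Call:
drive_tool --pt "0.3 0 0 -1.5 0" --pt "0.3 0 0 -3.5 0" --pt "0.3 0 0 -4 0" --pt "0.3 0 0 -3 0" --pt "0.3 0 0 -1 0"

```text
clock: 40.5
tool_pos: [504.1, -259.4, 193.3]
eef_rot: [[0.133, 0.991, 0.004], [0.991, -0.133, -0.002], [-0.002, 0.004, -1.0]]
contact_force: [0.0, 0.0, -3.0]
opening: 51.8
grasp_force: 18.0
```

Call:
drive_tool --pt "0.3 1.5 0.3 0 0" --pt "0.3 3 0.6 0 0" --pt "0.3 3.5 0.7 0 0" --pt "0.3 3.5 0.7 0 0" --pt "0.3 3.5 0.7 0 0"

```text
clock: 41.0
tool_pos: [552.1, -111.7, 188.2]
eef_rot: [[0.133, 0.991, -0.003], [0.991, -0.133, 0.001], [0.001, -0.003, -1.0]]
contact_force: [0.9, 0.3, -3.0]
opening: 51.7
grasp_force: 18.0
```

Call:
drive_tool --pt "0.3 3.5 0.7 0 0" --pt "0.3 3.5 0.7 0 0" --pt "0.3 3.5 0.7 0 0" --pt "0.3 3.5 0.7 0 0" --pt "0.3 3 0.6 0 0"

```text
clock: 41.5
tool_pos: [608.1, 52.5, 187.9]
eef_rot: [[0.132, 0.991, -0.004], [0.991, -0.132, 0.0], [-0.0, -0.004, -1.0]]
contact_force: [0.1, -0.2, -2.8]
opening: 51.7
grasp_force: 18.0
```

Call:
drive_tool --pt "0.3 2 0.5 0 0" --pt "0.3 0 0 2 0" --pt "0.3 0 0 3.5 0" --pt "0.3 0 0 3.5 0" --pt "0.3 0 0 2 0"

```text
clock: 42.0
tool_pos: [613.6, 69.9, 75.3]
eef_rot: [[0.132, 0.991, -0.007], [0.991, -0.132, -0.0], [-0.001, -0.007, -1.0]]
contact_force: [-1.0, -0.2, -3.0]
opening: 51.7
grasp_force: 18.0
```

Call:
drive_tool --pt "0.3 0 0 0.8 0" --pt "0.3 0 0 0 0" --pt "0.3 0 0 0 0" --pt "0.3 0 0 0 0"

```text
clock: 42.4
tool_pos: [617.2, 69.1, 73.6]
eef_rot: [[0.133, 0.991, 0.002], [0.991, -0.133, 0.0], [0.0, 0.002, -1.0]]
contact_force: [-0.7, 0.5, -3.7]
opening: 51.5
grasp_force: 18.0
```

Call:
drive_tool --pt "0.3 0 0 0.5 0" --pt "0.3 0 0 0.3 0" --pt "0.3 0 0 0.1 0" --pt "0.3 0 0 0 0" --pt "0.3 0 0 0 0"

```text
clock: 42.9
tool_pos: [616.6, 69.1, 64.1]
eef_rot: [[0.133, 0.991, 0.0], [0.991, -0.133, 0.0], [0.0, 0.0, -1.0]]
contact_force: [-4.1, 0.2, 6.0]
opening: 51.9
grasp_force: 18.0
```

Call:
drive_tool --pt "0.3 0 0 0.1 0" --pt "0.3 0 0 0 0" --pt "0.3 0 0 0 0"

```text
clock: 43.2
tool_pos: [616.8, 69.2, 64.1]
eef_rot: [[0.133, 0.991, 0.001], [0.991, -0.133, 0.0], [0.0, 0.001, -1.0]]
contact_force: [-6.5, 2.4, 13.2]
opening: 51.8
grasp_force: 18.1
```

Contact. I let go and move to the bottle at (511.4,-324.5).

Call:
drive_tool --pt "-0.1 0 0 -0.1 0" --pt "-0.3 0 0 0 0" --pt "-0.6 0 0 0 0" --pt "-1 0 0 0 0" --pt "-1 0 0 0 0"

```text
clock: 43.7
tool_pos: [616.6, 68.9, 63.4]
eef_rot: [[0.133, 0.991, 0.0], [0.991, -0.133, -0.0], [-0.0, 0.0, -1.0]]
contact_force: [-0.5, -0.7, 0.2]
opening: 79.1
grasp_force: 0.0
```

Call:
drive_tool --pt "-1 0 0 -3 0" --pt "-1 0 0 -5 0" --pt "-1 0 0 -5 0" --pt "-1 -3 -0.4 0 0" --pt "-1 -4.5 -0.6 0 0"

```text
clock: 44.2
tool_pos: [597.5, -3.5, 195.1]
eef_rot: [[0.13, 0.992, 0.003], [0.992, -0.13, -0.0], [0.0, 0.003, -1.0]]
contact_force: [0.1, 0.7, -0.8]
opening: 92.6
grasp_force: 0.0
```

Call:
drive_tool --pt "-1 -4.5 -0.6 0 0" --pt "-1 -4.5 -0.6 0 0" --pt "-1 -4.5 -0.6 0 0" --pt "-1 -4.5 -0.6 0 0" --pt "-1 -4.5 -0.6 0 0"

```text
clock: 44.7
tool_pos: [536.5, -224.8, 193.6]
eef_rot: [[0.133, 0.991, 0.0], [0.991, -0.133, -0.0], [-0.0, 0.0, -1.0]]
contact_force: [-0.1, -0.1, -0.5]
opening: 93.3
grasp_force: 0.0
```

Call:
drive_tool --pt "-1 -4.5 -0.6 0 0" --pt "-1 -4 -0.5 0 0" --pt "-1 -2 0 0 0" --pt "-1 0 0 0 0" --pt "-1 0 0 0 0"

```text
clock: 45.2
tool_pos: [512.6, -324.9, 193.3]
eef_rot: [[0.133, 0.991, -0.0], [0.991, -0.133, 0.001], [0.001, -0.0, -1.0]]
contact_force: [0.1, -0.7, 0.0]
opening: 93.0
grasp_force: 0.0
```

Call:
drive_tool --pt "-1 0 -0.1 3 0" --pt "-1 0 0 4 0" --pt "-1 0 0 4 0" --pt "-1 0 0 3 0" --pt "-0.5 0 0 1.3 0"

```text
clock: 45.7
tool_pos: [510.8, -323.0, 38.0]
eef_rot: [[0.131, 0.991, -0.003], [0.991, -0.131, 0.003], [0.002, -0.003, -1.0]]
contact_force: [0.7, -0.5, 0.1]
opening: 88.4
grasp_force: 0.0
```

Call:
drive_tool --pt "-0.2 0 0 0 0" --pt "0 0 0 0 0" --pt "0.3 0 0 0 0" --pt "0.5 0 0 0 0" --pt "0.5 0 0 0 0"

```text
clock: 46.2
tool_pos: [511.7, -325.8, 41.4]
eef_rot: [[0.133, 0.991, 0.001], [0.991, -0.133, -0.001], [-0.001, 0.001, -1.0]]
contact_force: [1.0, -0.1, 0.0]
opening: 49.6
grasp_force: 0.0
```

Call:
drive_tool --pt "0.5 0 0 0 0" --pt "0.5 0 0 0 0" --pt "0.5 0 0 0 0"

```text
clock: 46.5
tool_pos: [511.5, -325.8, 41.1]
eef_rot: [[0.133, 0.991, 0.0], [0.991, -0.133, -0.0], [-0.0, 0.001, -1.0]]
contact_force: [-1.5, 0.3, 5.7]
opening: 43.6
grasp_force: 18.0
```

Call:
drive_tool --pt "0.5 0 0 -1.5 0" --pt "0.5 0 0 -4 0" --pt "0.5 0 0 -4 0" --pt "0.5 0 0 -3 0" --pt "0.5 0 0 -1 0"

```text
clock: 47.0
tool_pos: [512.4, -326.3, 179.4]
eef_rot: [[0.133, 0.991, 0.004], [0.991, -0.133, -0.003], [-0.002, 0.004, -1.0]]
contact_force: [0.1, -0.1, -2.2]
opening: 43.8
grasp_force: 18.0
```

Call:
drive_tool --pt "0.5 1.5 0.3 0 0" --pt "0.5 3 0.6 0 0" --pt "0.5 4 0.7 0 0" --pt "0.5 4 0.7 0 0" --pt "0.5 4 0.7 0 0"

```text
clock: 47.5
tool_pos: [562.3, -163.2, 173.4]
eef_rot: [[0.133, 0.991, -0.003], [0.991, -0.133, 0.001], [0.001, -0.003, -1.0]]
contact_force: [0.5, 0.0, -1.7]
opening: 43.6
grasp_force: 18.0
```

Call:
drive_tool --pt "0.5 4 0.7 0 0" --pt "0.5 4 0.7 0 0" --pt "0.5 2.5 0.6 0 0" --pt "0.5 1.2 0.2 0 0" --pt "0.5 0 0 2 0"

```text
clock: 48.0
tool_pos: [601.2, -51.2, 156.0]
eef_rot: [[0.131, 0.991, 0.002], [0.991, -0.131, -0.0], [0.0, 0.002, -1.0]]
contact_force: [0.2, 0.6, -2.2]
opening: 43.8
grasp_force: 18.0
```

Call:
drive_tool --pt "0.5 0 0 4 0" --pt "0.5 0 0 4 0" --pt "0.5 0 0 1.8 0" --pt "0.5 0 0 0.5 0" --pt "0.5 0 0 0 0"

```text
clock: 48.5
tool_pos: [599.6, -53.0, 51.8]
eef_rot: [[0.133, 0.991, -0.002], [0.991, -0.133, 0.0], [0.0, -0.002, -1.0]]
contact_force: [-0.5, 0.1, -1.4]
opening: 43.8
grasp_force: 18.0
```

Call:
drive_tool --pt "0.5 0 0 0 0" --pt "0.5 0 0 0 0" --pt "0.5 0 0 0 0"

```text
clock: 48.8
tool_pos: [600.8, -53.0, 53.5]
eef_rot: [[0.133, 0.991, 0.002], [0.991, -0.133, -0.0], [-0.0, 0.002, -1.0]]
contact_force: [-0.8, 0.7, -1.1]
opening: 43.8
grasp_force: 18.0
```

Call:
drive_tool --pt "0.5 0 0 0.5 0" --pt "0.5 0 0 0.3 0" --pt "0.5 0 0 0.1 0" --pt "0.5 0 0 0 0" --pt "0.5 0 0 0 0"

```text
clock: 49.3
tool_pos: [600.1, -52.8, 44.0]
eef_rot: [[0.132, 0.991, -0.0], [0.991, -0.132, 0.0], [0.0, -0.0, -1.0]]
contact_force: [-3.1, 1.5, 6.6]
opening: 44.1
grasp_force: 18.0
```

Call:
drive_tool --pt "0.5 0 0 0.1 0" --pt "0.5 0 0 0 0" --pt "0.5 0 0 0 0"

```text
clock: 49.6
tool_pos: [600.2, -52.9, 43.9]
eef_rot: [[0.132, 0.991, -0.0], [0.991, -0.132, 0.0], [-0.0, -0.0, -1.0]]
contact_force: [-6.8, 1.5, 15.8]
opening: 43.7
grasp_force: 18.0
```

Call:
drive_tool --pt "0.1 0 0 -0.1 0" --pt "-0.2 0 0 0 0" --pt "-0.6 0 0 0 0" --pt "-1 0 0 0 0" --pt "-1 0 0 0 0"

```text
clock: 50.1
tool_pos: [600.3, -53.0, 43.3]
eef_rot: [[0.133, 0.991, -0.0], [0.991, -0.133, 0.0], [0.0, -0.0, -1.0]]
contact_force: [0.4, -0.1, -0.4]
opening: 71.5
grasp_force: 0.0
```

Call:
drive_tool --pt "-1 0 0 -4 0" --pt "-1 0 0 -5 0" --pt "-1 0 0 -5 0" --pt "-1 0 0 -1 0" --pt "-1 -4 -0.4 0 0"

```text
clock: 50.6
tool_pos: [592.6, -89.9, 195.8]
eef_rot: [[0.129, 0.992, 0.004], [0.992, -0.129, -0.0], [0.0, 0.004, -1.0]]
contact_force: [0.5, -0.6, 0.4]
opening: 92.9
grasp_force: 0.0
```

Call:
drive_tool --pt "-1 -4.5 -0.5 0 0" --pt "-1 -4.5 -0.5 0 0" --pt "-1 -4.5 -0.5 0 0" --pt "-1 -4.5 -0.5 0 0" --pt "-1 -4.5 -0.5 0 0"

```text
clock: 51.1
tool_pos: [535.5, -313.4, 192.8]
eef_rot: [[0.133, 0.991, -0.001], [0.991, -0.133, 0.0], [0.0, -0.001, -1.0]]
contact_force: [0.9, 0.6, 0.3]
opening: 92.9
grasp_force: 0.0
```

Call:
drive_tool --pt "-1 -4.5 -0.4 0 0" --pt "-1 -3.4 -0.2 0 0" --pt "-1 0 0 0 0" --pt "-1 0 0 0 0" --pt "-1 0 0 0 0"

```text
clock: 51.6
tool_pos: [520.2, -388.2, 193.1]
eef_rot: [[0.132, 0.991, -0.0], [0.991, -0.132, 0.001], [0.001, -0.001, -1.0]]
contact_force: [-0.4, 0.4, 0.1]
opening: 92.8
grasp_force: 0.0
```

Call:
drive_tool --pt "-1 -0.1 0 3 0" --pt "-1 0 0 4 0" --pt "-1 0 0 4 0" --pt "-1 0 0 3 0" --pt "-0.5 0 0 1.2 0"

```text
clock: 52.1
tool_pos: [519.1, -387.9, 38.6]
eef_rot: [[0.131, 0.991, -0.003], [0.991, -0.131, 0.003], [0.002, -0.004, -1.0]]
contact_force: [-0.2, -0.3, -0.2]
opening: 88.9
grasp_force: 0.0
```

Call:
drive_tool --pt "-0.2 0 0 0 0" --pt "0 0 0 0 0" --pt "0.2 0 0 0 0" --pt "0.4 0 0 0 0" --pt "0.4 0 0 0 0"

```text
clock: 52.6
tool_pos: [520.1, -390.5, 42.4]
eef_rot: [[0.133, 0.991, 0.001], [0.991, -0.133, -0.001], [-0.001, 0.001, -1.0]]
contact_force: [-1.9, 0.8, 0.4]
opening: 49.7
grasp_force: 0.4
```

Call:
drive_tool --pt "0.4 0 0 0 0" --pt "0.4 0 0 0 0" --pt "0.4 0 0 0 0"

```text
clock: 52.9
tool_pos: [520.1, -390.6, 42.2]
eef_rot: [[0.133, 0.991, 0.001], [0.991, -0.133, -0.001], [-0.001, 0.001, -1.0]]
contact_force: [-2.1, 0.6, 5.8]
opening: 48.4
grasp_force: 17.9
```

Call:
drive_tool --pt "0.4 0 0 -1.5 0" --pt "0.4 0 0 -4 0" --pt "0.4 0 0 -4 0" --pt "0.4 0 0 -3.5 0" --pt "0.4 0 0 -1 0"

```text
clock: 53.4
tool_pos: [521.1, -391.2, 186.4]
eef_rot: [[0.133, 0.991, 0.005], [0.991, -0.133, -0.004], [-0.003, 0.005, -1.0]]
contact_force: [-0.3, 0.2, -1.7]
opening: 47.7
grasp_force: 17.9
```

Call:
drive_tool --pt "0.4 2 0 0 0" --pt "0.4 3.5 0 0 0" --pt "0.4 4.5 -0.1 0 0" --pt "0.4 4.5 -0.1 0 0" --pt "0.4 4.5 -0.1 0 0"

```text
clock: 53.9
tool_pos: [540.9, -198.5, 179.7]
eef_rot: [[0.133, 0.991, -0.003], [0.991, -0.133, 0.002], [0.001, -0.003, -1.0]]
contact_force: [1.5, 0.0, -0.8]
opening: 47.8
grasp_force: 17.9
```

Call:
drive_tool --pt "0.4 4.5 -0.1 0 0" --pt "0.4 4.5 -0.1 0 0" --pt "0.4 4.5 -0.1 0 0" --pt "0.4 4 -0.1 0 0" --pt "0.4 2.7 0 0 0"

```text
clock: 54.4
tool_pos: [563.4, 2.7, 179.8]
eef_rot: [[0.131, 0.991, -0.003], [0.991, -0.131, 0.001], [0.0, -0.003, -1.0]]
contact_force: [0.0, -0.3, -1.6]
opening: 48.1
grasp_force: 17.9
```

Call:
drive_tool --pt "0.4 1.5 0 0 0" --pt "0.4 0 0 0 0" --pt "0.4 0 0 0 0" --pt "0.4 0 0 0 0"

```text
clock: 54.8
tool_pos: [566.6, 13.0, 181.2]
eef_rot: [[0.134, 0.991, -0.001], [0.991, -0.134, -0.0], [-0.0, -0.001, -1.0]]
contact_force: [0.0, -0.6, -1.7]
opening: 47.7
grasp_force: 17.9
```

Call:
drive_tool --pt "0.4 0 0 2 0" --pt "0.4 0 0 4 0" --pt "0.4 0 0 4 0" --pt "0.4 0 0 2 0" --pt "0.4 0 0 0.6 0"

```text
clock: 55.3
tool_pos: [565.4, 13.1, 53.2]
eef_rot: [[0.134, 0.991, -0.004], [0.991, -0.134, 0.0], [-0.0, -0.004, -1.0]]
contact_force: [-0.6, 0.1, -1.4]
opening: 48.3
grasp_force: 17.9
```

Call:
drive_tool --pt "0.4 0 0 0.3 0" --pt "0.4 0 0 0.2 0" --pt "0.4 0 0 0.2 0" --pt "0.4 0 0 0 0" --pt "0.4 0 0 0 0"

```text
clock: 55.8
tool_pos: [567.2, 14.1, 49.1]
eef_rot: [[0.132, 0.991, 0.001], [0.991, -0.132, -0.0], [0.0, 0.001, -1.0]]
contact_force: [0.6, 0.9, -1.3]
opening: 47.9
grasp_force: 17.9
```

Call:
drive_tool --pt "0.4 0 0 0.3 0" --pt "0.4 0 0 0.1 0" --pt "0.4 0 0 0.1 0" --pt "0.4 0 0 0 0" --pt "0.4 0 0 0 0"

```text
clock: 56.3
tool_pos: [566.4, 14.3, 44.7]
eef_rot: [[0.132, 0.991, -0.001], [0.991, -0.132, 0.0], [0.0, -0.001, -1.0]]
contact_force: [-7.5, 0.6, 16.1]
opening: 47.8
grasp_force: 18.0
```

Call:
drive_tool --pt "0 0 0 0 0" --pt "-0.3 0 0 0 0" --pt "-0.6 0 0 0 0" --pt "-1 0 0 0 0" --pt "-1 0 0 0 0"

```text
clock: 56.8
tool_pos: [566.9, 14.1, 43.4]
eef_rot: [[0.133, 0.991, -0.0], [0.991, -0.133, 0.0], [-0.0, -0.0, -1.0]]
contact_force: [-0.1, -0.0, -0.4]
opening: 75.3
grasp_force: 0.0
```

Call:
drive_tool --pt "-1 0 0 -3 0" --pt "-1 0 0 -5 0" --pt "-1 0 0 -5 0" --pt "-1 0 0 -5 0" --pt "-1 0 0 -5 0"

```text
clock: 57.3
tool_pos: [566.5, 14.1, 275.7]
eef_rot: [[0.133, 0.991, 0.0], [0.991, -0.133, 0.0], [0.0, 0.0, -1.0]]
contact_force: [0.9, -0.5, -0.3]
opening: 93.0
grasp_force: 0.0
```

Call:
drive_tool --pt "-1 0 -3 -5 0" --pt "-1 0 -4 -3 0" --pt "-1 0 -2 -3 0" --pt "-1 0 0 0 0" --pt "-1 0 0 0 0"

```text
clock: 57.8
tool_pos: [482.0, 25.4, 376.6]
eef_rot: [[0.132, 0.991, 0.001], [0.991, -0.132, -0.0], [0.0, 0.001, -1.0]]
contact_force: [0.4, -0.2, -0.3]
opening: 93.3
grasp_force: 0.0
```

```bash
python3 - <<'E'
from h import *
import pickle
o=sensors.get_obs(); p=optics.grab_frame("wrist"); s=optics.grab_frame("scene"); P=cloud(p,o); z=P[...,2]; print(o["tool_pos"])
def top(n,x,y,zz,r):
    m=(np.hypot(P[...,0]-x,P[...,1]-y)<r+12)&(abs(z-zz)<6)
    v,u=np.nonzero(m); X=np.array([onz(p,a,b,zz,o)[:2] for a,b in zip(u,v)],np.float32); print(n,len(X),cv2.minEnclosingCircle(X),X.mean(0))
top("jar",616,69,110,26);top("tin",566,15,108,24);top("cap",600,-52,112,16)
S=cv2.resize(s["pixels"][90:330,140:360,::-1],(550,600),interpolation=cv2.INTER_CUBIC); cv2.imwrite("pics/f.png",S)
E
```

```text
[482.0003854   25.43150309 376.5705025 ]
jar 815 ((615.0789184570312, 70.4964828491211), 26.23951530456543) [615.1076    70.391014]
tin 627 ((566.1578979492188, 17.03699493408203), 24.111421585083008) [566.31964   17.196196]
cap 272 ((600.3192138671875, -51.00043487548828), 16.87035369873047) [600.2584   -51.265022]
```

View pics/f.png

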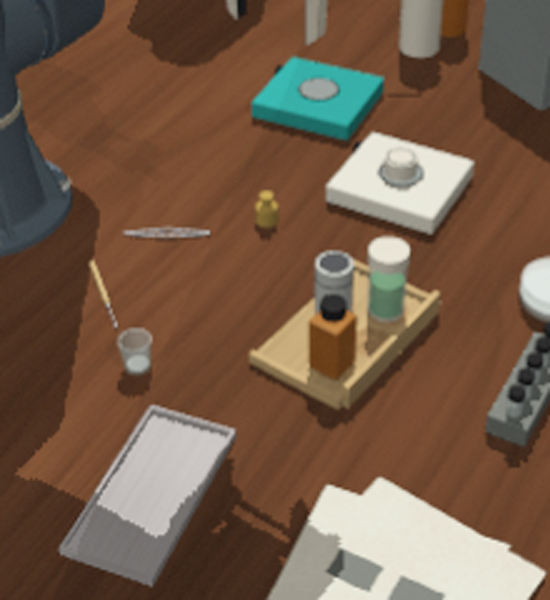

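The picture shows the tub centred on the cream base's plate at (400,165). The three tall things are upright on the rack, each within 2 mm of its start by the wrist measure, and the beaker and weight are untouched. Handing in.

```bash
python3 -c "
from plant import ticket; print(ticket.sign_off())"
```

```text
the job is handed in; nothing more can be done
None
```

I handed the job in: the tub stands about 1 mm from the middle of the cream light base's glass plate, and the jar, bottle and tin are back upright within about 2 mm of where they started. Both figures are from the wrist camera; the hand-in gave no verdict.

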